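# Lock the chisel chest with its bent pin

## Robot

A 6-joint arm with a two-finger parallel gripper is mounted at the origin on the work surface. World frame = base frame: x ahead of the robot, y to its left, z up, the work surface at z = 0. Lengths are in mm, angles in rad, forces in N, time in s.
With the tool pointing down it reaches from about 275 to 750 mm from the base axis. Payload 10.2 kg.
Tool frame: the origin (TCP) lies between the finger pads; the fingertips stand 11 mm ahead of it and the grasp point (between the pads) lies 8 mm behind it (ctrl.nose_length is the distance from the TCP to the fingertips, in mm); x points along the fingers, y is the direction in which the jaws open and shut, and the axes are right-handed (so a half turn about x gives the same grasp; the last joint's range is limited). The gripper opens to 85 mm and grips with 20 to 120 N. Pads are 22 mm wide; open, the fingers measure 114 mm over their backs; the gripper's body (76 mm by 85 mm) begins 54 mm behind the grasp point. The pads swing forward as they close: fully open they stand 13 mm farther back than shut.
Start: joints at [1.072, 0.313, 1.498, -0, 1.331, -0.223], TCP at [142.979, 505.161, 219.794] pointing down, gripper open.
Joint ranges: [-2.94, 2.94], [-0.97, 2.17], [0.19, 2.56], [-1.23, 4.37], [0.02, 3.11], [-2.88, 2.88]. Speed limits (rad/s): [2.39, 2.39, 3.01, 3.14, 3.14, 3.14].

## Interface

Orientations are given as a unit quaternion [w, x, y, z].
In Python, from rig import ctrl, capture, ticket gives the robot as it stands.
- The arm moves only by the tool step_arm, never from a script. Its argument "commands" is a list of rows, each a list of 2 entries, a list of its own where there are three numbers: the shift along the world's x, y, z normalised to -1 to 1, where 1 is 0.04 m, then the turn about the world's z normalised to -1 to 1, where 1 is 180 degrees. A call has 1 to 5 rows; each row shifts and turns the commanded pose from where the row before left it; what a row does not reach is not made up. A row lasts 1/10 s, in which the tool goes at most 50 mm and 8.59 degrees, less where a joint would pass 70% of its speed; a pose out of reach is approached as far as the arm can. A call with a number of a shift or a turn outside -1 to 1 is refused whole. A call with a gripper value outside its range is refused whole. "gripper" is the closure, from -1 (fully open) to 1 (shut), so that 0 is half open, set as the call begins (left out, the last holds). The fingers move at their own pace and stop on an object; "force" is the grip in N (left out, the last holds). Time passes only in rows, so rows that do not move let the fingers close. It gives the time, the measured TCP pose, the force and the opening at its end, in the units of the state.
- ctrl.sense(): the state, without advancing time (a new reading comes with each control period).
- capture(name): name is "scene" or "side" or "wrist"; returns a dict with "image" (480x640x3 uint8, blue, green, red), "fov_y" (degrees; the focal length in pixels is half the picture's height over the tangent of half this angle, whatever the lens; pixels are square), "cx", "cy" (the principal point, pixels), "origin" and "orientation" of the camera in the world. Camera axes: x right, y down, z forward; pixel columns grow to the right and rows downward; lengths in mm; the calibration is good to about 2 mm. A picture is of the moment at which its call begins. There is no depth.
- ticket.finish_job(): hands the job in, once; it reports no verdict.
The state is a dict: "time_s": time; "joints": joint angles; "dq": joint speeds; "tau": joint torques, N m; "eef_pos": TCP position; "ee_rot": TCP orientation; "force": force on the tool from outside, world axes, zero at the start; "wrist_torque": the same for the moment, N m; "grip_width": opening from 0.0 (shut) to 1.0 (fully open).
Only numpy, scipy, OpenCV 4.12 (cv2) and the standard library are available. Lean on these libraries where they do the work, as an engineer would, in place of code of your own. Each camera call takes 0.05 s, during which the arm holds its last target.

## Task

Lock the chisel chest: take the bent steel pin by its wooden handle and pass it, tip first and along its own curve, through the ring that stands up in the slot of the lid, until the pin's shoulder rests against the ring, then let go so that the pin lies flat on the lid. Feel for the ring gently and never lean on the ring or the chest with more than about 2 kg (20 N); leave the tools and offcut lying by the pin and on the lid where they are.

Things in the scene. Friction and masses are not known exactly. Their poses are not given: they have to be found in the camera images.
- chest: low wooden chisel chest, fixed, lid shut: 244 x 264 mm, flat lid top 60 mm above its origin (centre of its underside). x points to the edge with a wooden batten (14 wide, 18 high, centred at x = 104 mm). A flat steel RING 8 mm thick stands upright in the lid's slot, hole along y: hole 14 mm, outer 31 mm, hole centre 5 mm and top 20.5 mm above the lid, lower part sunk
- hasp (a point): middle of the black slot (along x) in the dark plate on the lid, at lid top level, 5 mm from the chest's centre to the batten; axes as the chest's. On each side (-x, +x) the ring has a wing 8 thick, 12 mm high above the lid, ending 44 mm from the hole's centre. Ring and wings are clamped in the slot with the hole up to 22 mm to -x or +x of this point: NOT in these readings, to be felt with the pin or seen
- pin: bent steel locking pin, about 200 g, lying flat: round bar 10 mm thick in a circular arc of 60 mm radius (centreline). Origin: centre of that arc, at the level of the bar's underside; z up. Seen from above the arc runs counterclockwise from the tip at angle 0 (on +x), past the shoulder at 60 degrees and the handle at 115 degrees, to its end at 125 degrees; the rest of the circle is open
- pin_tip (a point): end of the arc's centreline at angle 0, 5 mm above the underside; the square-cut flat end lies 5 mm further on. The pin goes through the ring tip first, turning clockwise (from above) about its origin, which is then 60 mm from the ring towards the chest's -x (the batten bars the other side), so the tip enters from +y and leaves to -y; home, the pin's yaw is about 56 degrees less than the chest's
- pin_shoulder (a point): centre of the shoulder's front face (towards the tip) on the bar's centreline, 5 mm above the underside; the shoulder is a steel block 24 mm wide across the bar, 8 mm along it, 14 mm high, too wide for the ring. Home, it touches the ring and this point is 4 mm (half the ring's thickness) to the +y side of the ring's centre
- pin_handle (a point): grasp point of the pin's upright wooden handle: 22 x 22 mm square, faces along the pin's x and y axes, from 11 to 69 mm above the pin's underside; this point is on its axis, 48 mm above the underside
- straight_pin: bystander: a straight steel pin 10 mm thick, 70 mm long, with a 50 x 20 x 20 mm wooden handle, lying flat beside the bent pin; not to be used. Origin on its underside, 55 mm from its end; the handle runs from 20 to 70 mm along +x
- gouge: bystander: a carving gouge lying flat, about 185 mm long, 22 mm high. Origin on the underside of the blade's middle, its handle towards -x (to -140 mm)
- wedge: bystander: wooden wedge offcut 45 x 24 x 16 mm lying in or near the open side of the bent pin's arc
- slip_stone: bystander: grey sharpening stone 80 x 25 x 12 mm lying on the lid near its -y edge
Not all that is in view belongs to the job. Leave any yellow look-alike of the pin alone.

How it is judged (in metres and radians):
On the way:
1. the pin's tip has passed through to the far (-y) side of the ring, at ring height (y of pin_tip in the frame of hasp below -0.012 m and z of pin_tip in the frame of hasp below 0.012 m and x of pin_tip in the frame of hasp between -0.07 and 0.0245 m and y of pin_shoulder in the frame of hasp above 0.008 m).
At the end, for the whole second after the job is handed in: The pin lies still and flat on the lid (tip and shoulder points under 8 mm above it, tilt under 0.1 rad), threaded through the ring: tip point over 40 mm to the -y side of the hasp point, shoulder point 0 to 7 mm to its +y side (touching is 4 mm) and within 24.5 mm of it in x (y of pin_shoulder in the frame of hasp between 0 and 0.007 m and x of pin_shoulder in the frame of hasp between -0.0245 and 0.0245 m and z of each of pin_shoulder, pin_tip in the frame of hasp below 0.008 m and y of pin_tip in the frame of hasp below -0.04 m and angle between pin's own z axis and vertical below 0.1 rad and linear speed of pin below 0.01 m/s).
It fails at once if the pin presses on the ring or the chest with more than 25 N (contact force between pin and chest above 25 N).
It fails at once if the robot itself leans on the chest with more than 25 N (contact force between the arm and chest above 25 N).
It fails at once if another thing is shifted by more than 25 mm (distance of any of straight_pin, gouge, wedge, slip_stone from where it was at the start of the episode above 0.025 m).
It also fails if it takes over 64 s, if anything falls off the work surface, if the arm or the gripper's body presses on something with over 40 N, if the wrist force passes 120 N, or if a joint passes its speed limit or range.

## Working session

There is one attempt and no reset: what is moved stays moved. The work goes in short steps, Python scripts to look and compute and a tool call to move; the robot and the scene stay as the last step left them, time stands still between calls to the robot, and variables do not carry over. Pictures are saved under pics/ and viewed, and the job is handed in when it is done.

Besides the shell and the picture viewer there is one more tool, called after "Call:" by a JSON object that holds its "name" and its "arguments". step_arm: Moves the arm, as the interface text tells. Its arguments: {"type":"object","properties":{"commands":{"type":"array","items":{"type":"array"}},"gripper":{"type":"number"},"force":{"type":"number"}},"required":["commands"]}

```bash
ls; mkdir -p pics
python3 - <<'E'
from rig import ctrl,capture,ticket
import cv2,numpy as np
print(ctrl.sense(), ctrl.nose_length)
for n in ["scene","side","wrist"]:
    c=capture(n); cv2.imwrite(f"pics/{n}0.png",c["image"]); print(n,{k:v for k,v in c.items() if k!="image"})
E
```

```text
pics
{'time_s': 0.0, 'joints': array([ 1.07162208e+00,  3.13486409e-01,  1.49847490e+00,  3.82773700e-06,
        1.33100602e+00, -2.23384446e-01]), 'dq': array([-0.00018775,  0.00262522, -0.00122207, -0.00029329, -0.00157436,
       -0.00060304]), 'tau': array([-1.42454319e-03, -4.12261641e+01, -2.59737897e+01, -2.20881307e-04,
        4.14822440e-03,  1.46281604e-05]), 'eef_pos': array([142.82317778, 504.90132105, 219.20222909]), 'ee_rot': array([ 0.70022138,  0.09674382,  0.70056742, -0.09765218]), 'force': array([-0.31554131,  0.73206944,  0.26887012]), 'wrist_torque': array([0.01477796, 0.016124  , 0.0243323 ]), 'grip_width': 0.9998122146888453} 11.0
scene {'fov_y': 56.73182537315925, 'cx': 322.794351187177, 'cy': 242.58221651473033, 'origin': array([1212.4833227 , -334.12061738,  663.33273371]), 'orientation': array([-0.37300181,  0.77172781,  0.46669206, -0.21795493])}
side {'fov_y': 49.89042175348305, 'cx': 307.9152398560569, 'cy': 238.60470982221798, 'origin': array([401.26349538, 816.77197623, 710.5789877 ]), 'orientation': array([ 0.04322264, -0.08020085,  0.88995201, -0.44686133])}
wrist {'fov_y': 61.92859932939291, 'cx': 320.1003990508303, 'cy': 242.86677273793512, 'origin': array([ 77.0956223 , 522.94140993, 373.14193445]), 'orientation': array([0.10776955, 0.79028182, 0.59772153, 0.0810515 ])}
```

View pics/scene0.png

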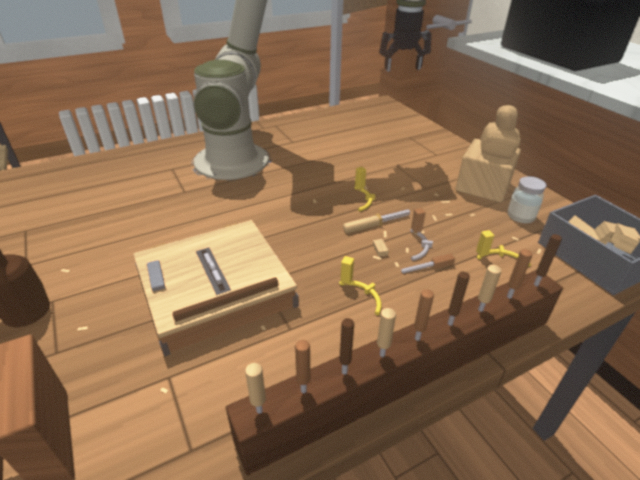

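View pics/side0.png

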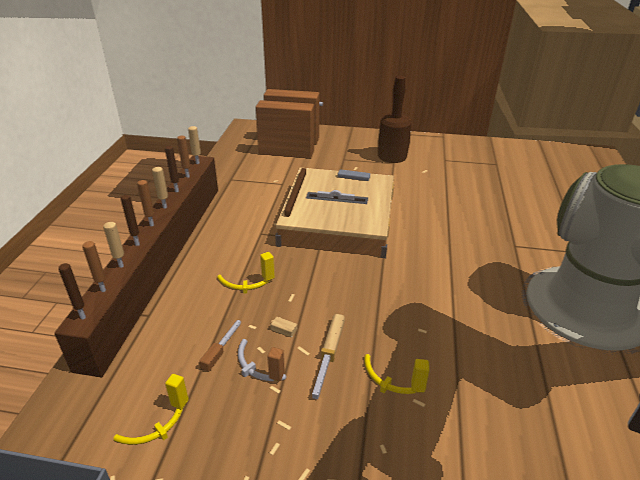

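View pics/wrist0.png

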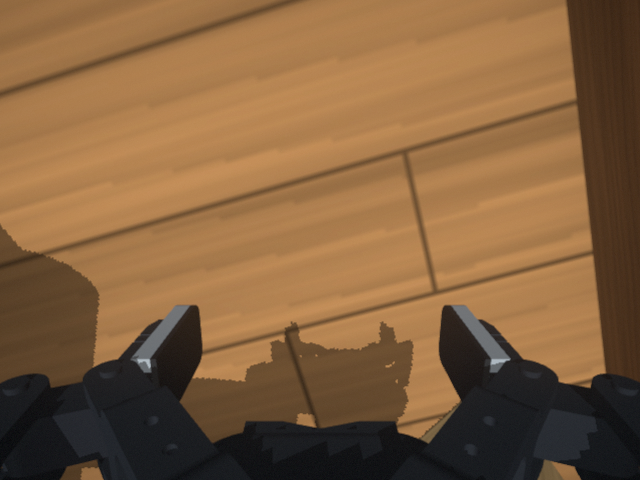

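```bash
cat > h.py <<'E'
import numpy as np, cv2
from scipy.spatial.transform import Rotation as R
from rig import ctrl,capture,ticket
def q(o): return R.from_quat([o[1],o[2],o[3],o[0]])
class Cam:
    def __init__(s,c):
        s.c=c; s.f=240/np.tan(np.radians(c["fov_y"])/2); s.o=np.array(c["origin"]); s.R=q(c["orientation"]).as_matrix(); s.cx=c["cx"]; s.cy=c["cy"]; s.im=c["image"]
    def ray(s,p): 
        d=s.R@np.array([(p[0]-s.cx)/s.f,(p[1]-s.cy)/s.f,1]); return d/np.linalg.norm(d)
    def atz(s,p,z):
        d=s.ray(p); return s.o+d*(z-s.o[2])/d[2]
    def proj(s,P):
        v=(np.atleast_2d(P)-s.o)@s.R; return np.c_[s.cx+s.f*v[:,0]/v[:,2], s.cy+s.f*v[:,1]/v[:,2]]
def tri(c1,p1,c2,p2):
    A=[];b=[]
    M=np.zeros((3,3));v=np.zeros(3)
    for c,p in((c1,p1),(c2,p2)):
        d=c.ray(p);P=np.eye(3)-np.outer(d,d);M+=P;v+=P@c.o
    X=np.linalg.solve(M,v)
    return X,[float(np.linalg.norm((np.eye(3)-np.outer(c.ray(p),c.ray(p)))@(X-c.o))) for c,p in((c1,p1),(c2,p2))]
def crop(im,x0,y0,x1,y1,s,name):
    c=cv2.resize(im[y0:y1,x0:x1],None,fx=s,fy=s,interpolation=cv2.INTER_CUBIC); cv2.imwrite(name,c)
def save(c,name):
    import pickle; pickle.dump(c,open(name,"wb"))
def load(name):
    import pickle; return Cam(pickle.load(open(name,"rb")))
E
python3 - <<'E'
from h import *
for n in ["scene","side"]:
    save(capture(n),f"pics/{n}0.pkl")
s=load("pics/scene0.pkl");d=load("pics/side0.pkl")
crop(d.im,210,300,350,405,5.5,"pics/d_pin.png")
crop(s.im,335,190,475,290,5.5,"pics/s_pin.png")
crop(d.im,265,160,405,260,5.5,"pics/d_ch.png")
crop(s.im,125,215,305,350,4.4,"pics/s_ch.png")
E
```

```text
(no output)
```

View pics/d_pin.png

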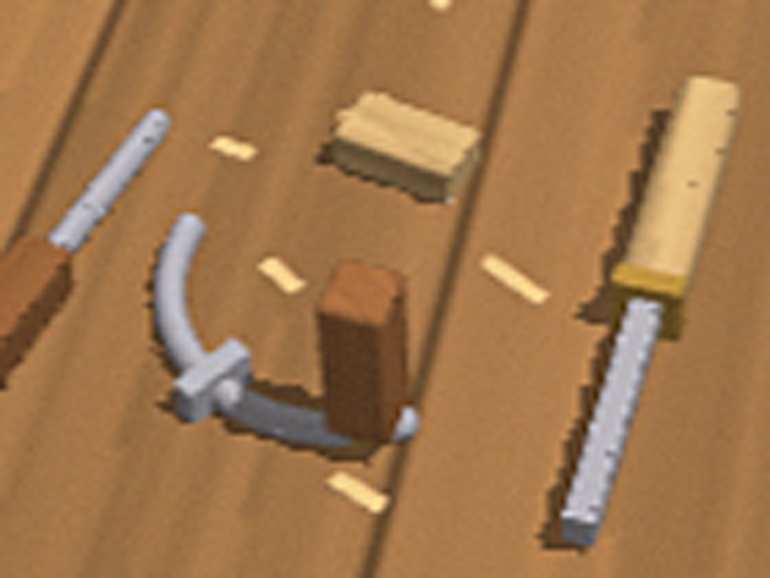

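View pics/s_pin.png

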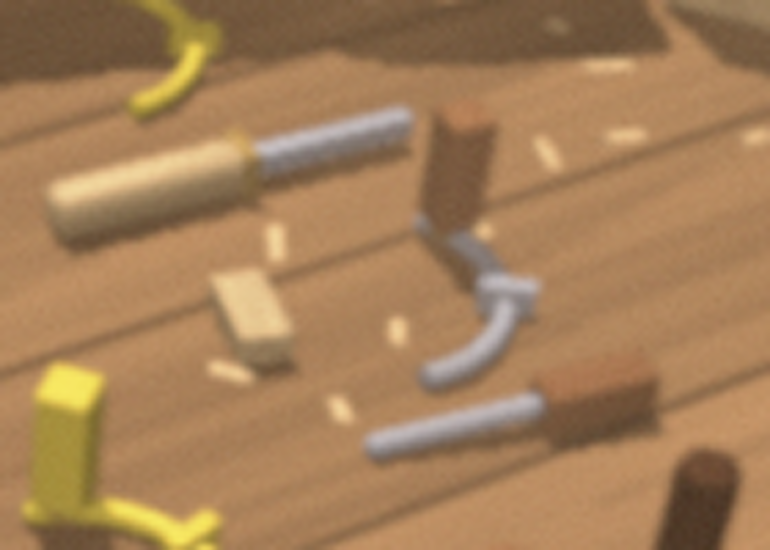

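View pics/d_ch.png

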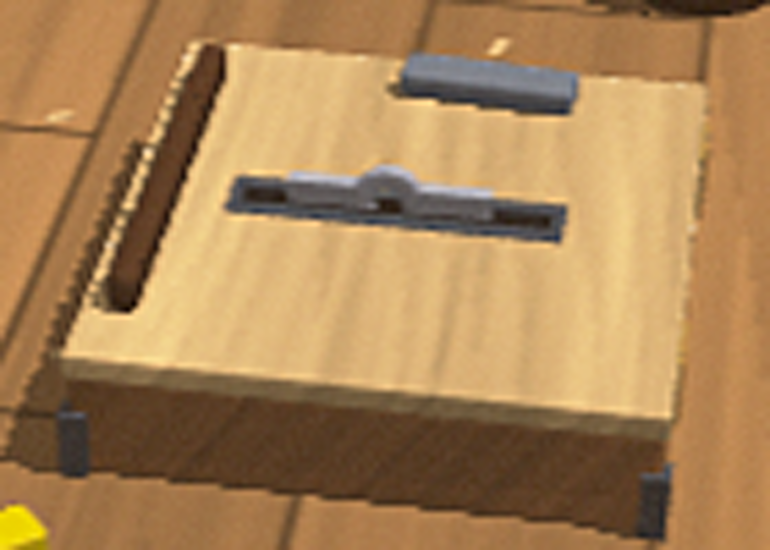

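View pics/s_ch.png

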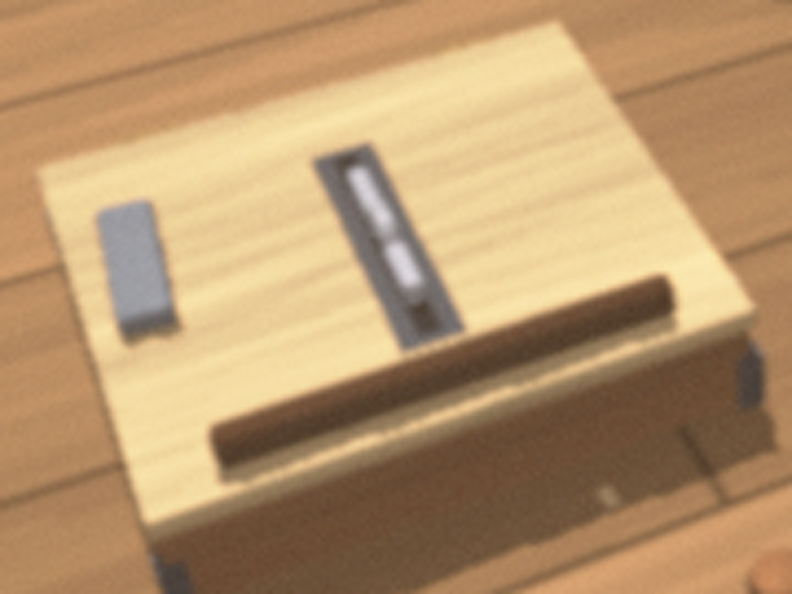

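Run:
```python
from h import *
s=load("pics/scene0.pkl");d=load("pics/side0.pkl")
D=lambda u,v:(210+u/5.5,300+v/5.5); S=lambda u,v:(335+u/5.5,190+v/5.5)
DC=lambda u,v:(265+u/5.5,160+v/5.5); SC=lambda u,v:(125+u/4.4,215+v/4.4)
def t(n,a,b):
    X,e=tri(d,a,s,b); print(n,X.round(1),np.round(e,1)); return X
t("handle top",D(362,286),S(465,117))
t("tip",D(192,220),S(432,378))
t("end",D(405,422),S(418,222))
t("shoulder top",D(215,370),S(507,285))
t("wedge",D(410,130),S(250,300))
# chest corners: A=(+x,-y?) 
A=t("c1",DC(195,42),SC(150,528))
B=t("c2",DC(705,85),SC(40,170))
C=t("c3",DC(668,420),SC(560,22))
E_=t("c4",DC(65,358),SC(755,313))
t("slotplate end R",DC(567,205),SC(370,143)); 
t("ring top",DC(388,168),SC(395,232))
```

```text
handle top [558.5 278.3  66.4] [2. 2.]
tip [636.  210.9   5.6] [3.6 3.6]
end [547.3 274.1   2.8] [0.5 0.5]
shoulder top [608.6 272.6  11.5] [1.6 1.6]
wedge [570.2 166.1  15.1] [1.5 1.5]
c1 [ 640.9 -345.    55.9] [3. 3.]
c2 [ 400.7 -343.8   57.7] [1.7 1.7]
c3 [401.3 -80.7  57.9] [1.2 1.2]
c4 [642.1 -82.6  55.8] [2.3 2.3]
slotplate end R [ 456.6 -202.9   68.3] [8.1 8.1]
ring top [ 533.2 -212.5   74.3] [6.4 6.4]
```

Run:
```python
from h import *
st=ctrl.sense(); M=q(st["ee_rot"]).as_matrix(); print(M.round(3)); p=st["eef_pos"]; print(p)
for n in ["scene","side","wrist"]: pass
c=Cam(capture("wrist")); print("cam in tool",(M.T@(c.o-p)).round(1)); print((M.T@c.R).round(3))
y=M[:,1]; print("jaw yaw",np.degrees(np.arctan2(y[1],y[0])), np.degrees(st["joints"]))
```

```text
[[-0.     0.272  0.962]
 [-0.001  0.962 -0.272]
 [-1.    -0.001 -0.   ]]
[142.9139277  505.06762602 219.54113567]
cam in tool [-153.8   -0.8  -68.2]
[[-0.    -0.268  0.964]
 [ 1.    -0.     0.   ]
 [ 0.     0.964  0.268]]
jaw yaw 74.19814630134829 [ 6.13987685e+01  1.79441987e+01  8.58281570e+01  1.49587346e-03
  7.62615754e+01 -1.27997309e+01]
```

Run:
```python
from h import *
s=load("pics/scene0.pkl")
for p in [(460,190),(490,200),(517,185),(525,215)]: print(s.atz(p,0).round())
b=s.atz((490,200),0)
for z in (150,200,250): print(z,s.proj([b[0]-20,b[1],z]))
```

```text
[456. 514.   0.]
[532. 552.   0.]
[510. 679.   0.]
[627. 582.   0.]
150 [[498.8783372 146.6532842]]
200 [[504.13420521 128.17026018]]
250 [[509.69844413 108.60280504]]
```

Call:
{"name": "step_arm", "arguments": {"commands": [[[0.85,-0.6,0],-0.038],[[0.85,-0.6,0],-0.038],[[0.9,-0.5,0],-0.038],[[0.9,-0.5,0],-0.038],[[0.95,-0.5,0],-0.038]], "gripper": -0.2}}

```text
time_s: 0.8
eef_pos: [322.1, 396.2, 219.9]
ee_rot: [0.64, 0.3, 0.64, -0.3]
force: [-0.2, 2.0, 0.3]
grip_width: 0.601
```

Call:
{"name": "step_arm", "arguments": {"commands": [[[0.95,-0.5,0],-0.038],[[0.95,-0.5,0],-0.038],[[0.95,-0.5,0],-0.038],[[0.95,-0.5,0],-0.038],[[0.95,-0.5,0],-0.038]]}}

```text
time_s: 1.3
eef_pos: [512.4, 296.0, 219.8]
ee_rot: [0.523, 0.475, 0.523, -0.475]
force: [-0.6, 0.1, -0.8]
grip_width: 0.596
```

Call:
{"name": "step_arm", "arguments": {"commands": [[[0.95,-0.5,0],-0.038],[[0.95,-0.25,0],-0.038],[[0,0,0],0],[[0,0,0],0]]}}

```text
time_s: 1.7
eef_pos: [587.0, 266.9, 219.0]
ee_rot: [-0.464, -0.533, -0.465, 0.534]
force: [-0.6, 0.5, 0.2]
grip_width: 0.601
```

Run:
```python
from h import *
c=capture("wrist"); save(c,"pics/w1.pkl"); cv2.imwrite("pics/w1.png",c["image"])
st=ctrl.sense(); M=q(st["ee_rot"]).as_matrix(); y=M[:,1]; print(st["eef_pos"],"jaw yaw",np.degrees(np.arctan2(y[1],y[0])))
```

```text
[586.40498372 267.46225816 219.54631842] jaw yaw -7.80790758330004
```

View pics/w1.png

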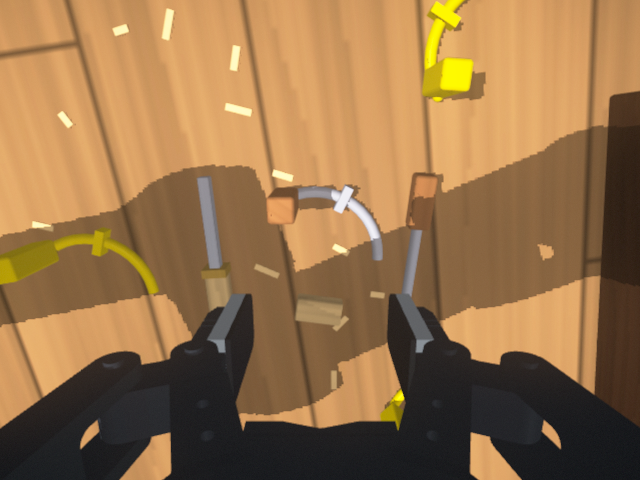

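Run:
```python
from h import *
w=load("pics/w1.pkl"); crop(w.im,255,170,395,275,5.5,"pics/w1c.png")
```

```text
(no output)
```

View pics/w1c.png

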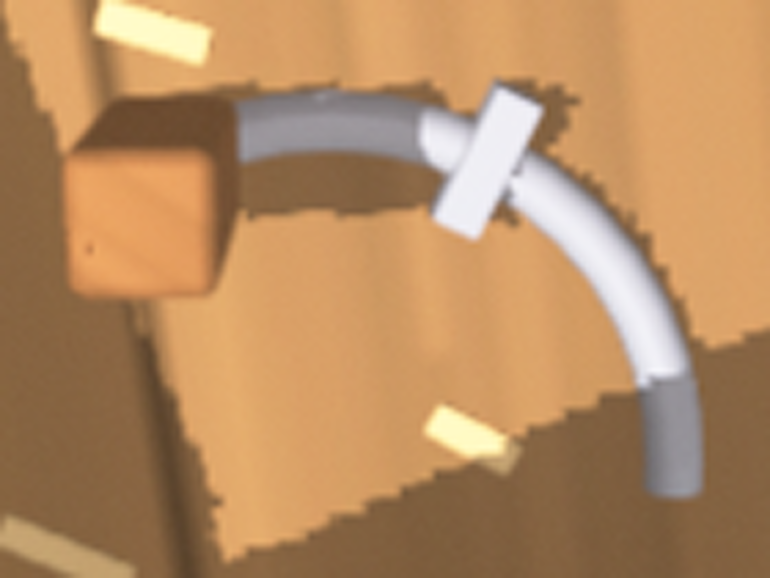

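```bash
cat > pinfit.py <<'E'
from h import *
from scipy.optimize import least_squares
def model():
    r=np.radians; P=[]
    h=60*np.array([np.cos(r(115)),np.sin(r(115))])
    H=[[h[0]+a*11,h[1]+b*11,69] for a,b in((1,1),(1,-1),(-1,-1),(-1,1))]
    e=np.array([np.cos(r(60)),np.sin(r(60))]);t=np.array([-e[1],e[0]])
    Sh=[[*(60*e+a*e+b*t),14] for a,b in((12,0),(12,8),(-12,8),(-12,0))]
    T=[[60,-5,5]]
    return np.array(H+Sh+T)
def fit(cam,px,x0,zfree=True):
    m=model()
    def res(x):
        c,s=np.cos(x[2]),np.sin(x[2])
        W=np.c_[x[0]+c*m[:,0]-s*m[:,1],x[1]+s*m[:,0]+c*m[:,1],m[:,2]+(x[3] if zfree else 0)]
        return (cam.proj(W)-px).ravel()
    s=least_squares(res,x0,loss="soft_l1"); return s.x,res(s.x).reshape(-1,2)
E
python3 - <<'E'
from pinfit import *
w=load("pics/w1.pkl"); C=lambda u,v:(255+u/5.5,170+v/5.5)
# guess: pin frame vs image: find matching orders by trying
H=[C(68,150),C(212,150),C(215,297),C(75,297)]
m=model()
O=np.array([583.,224.]);
best=None
for k in range(4):
  for rev in(1,-1):
    Hh=(H[::rev]); Hh=Hh[k:]+Hh[:k]
    for Sx in ([C(543,107),C(498,82),C(433,215),C(475,240)],):
        px=np.array(Hh+Sx+[C(675,492)])
        x,r=fit(w,px,[583,224,-.15,0]); 
        if best is None or np.abs(r).max()<np.abs(best[1]).max(): best=(x,r)
x,r=best; print(x[:2],np.degrees(x[2]),x[3]); print(r.round(1))
a=x[2]+np.radians(115); print("handle",x[0]+60*np.cos(a),x[1]+60*np.sin(a), "tip",x[0]+60*np.cos(x[2]),x[1]+60*np.sin(x[2]))
E
```

```text
[575.34467057 221.60690342] -7.323572662447592 -3.278940093781829
[[ 1.2 -0.5]
 [ 1.4  0.6]
 [-1.1  0.9]
 [-1.1 -0.2]
 [ 0.4  0.7]
 [ 1.   0.9]
 [-0.4 -0.5]
 [-0.5 -0.8]
 [-0.5 -1.7]]
handle 557.1262051316585 278.7740925835996 tip 634.8551954710077 213.95854240188493
```

Call:
{"name": "step_arm", "arguments": {"commands": [[[-0.73,0.28,0],0.002],[[0,0,-0.8],0],[[0,0,-0.8],0],[[0,0,0],0]]}}

```text
time_s: 2.15
eef_pos: [554.8, 278.7, 152.5]
ee_rot: [-0.466, -0.529, -0.468, 0.533]
force: [-1.2, -0.1, 0.5]
grip_width: 0.598
```

Run:
```python
from h import *
c=capture("wrist"); save(c,"pics/w2.pkl"); cv2.imwrite("pics/w2.png",c["image"])
st=ctrl.sense(); M=q(st["ee_rot"]).as_matrix(); y=M[:,1]; print(st["eef_pos"],"jaw yaw",np.degrees(np.arctan2(y[1],y[0])))
```

```text
[556.25586639 278.83781665 155.3044052 ] jaw yaw -7.418675688671128
```

View pics/w2.png

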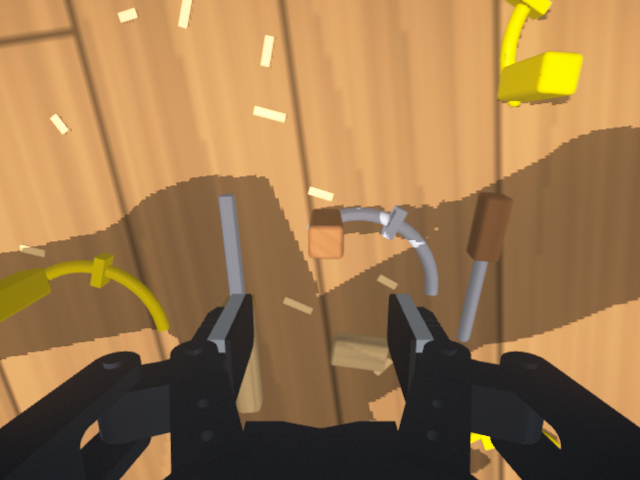

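Run:
```python
from pinfit import *
w=load("pics/w2.pkl"); w1=load("pics/w1.pkl")
crop(w.im,295,195,445,305,5.3,"pics/w2c.png")
print(w.atz((326.5,241),69), w1.atz((255+143/5.5,170+224/5.5),69), tri(w,(326.5,241),w1,(255+143/5.5,170+224/5.5)))
```

```text
[557.78877378 280.49960471  69.        ] [557.5361829  279.55251298  69.        ] (array([557.419311  , 279.28158087,  65.7168695 ]), [0.41892787725537745, 0.41892787725556285])
```

View pics/w2c.png

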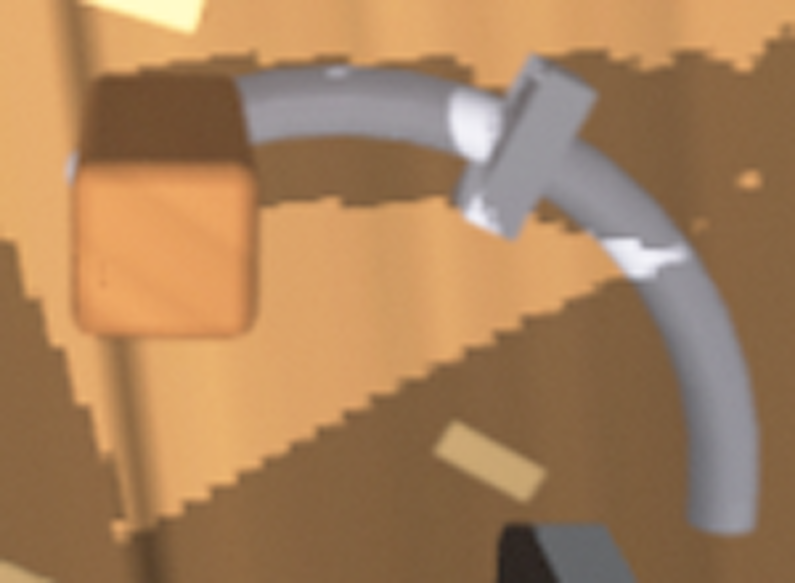

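Call:
{"name": "step_arm", "arguments": {"commands": [[[0.03,0.02,-0.75],0],[[0,0,-0.75],0],[[0,0,-0.75],0],[[0,0,-0.6],0],[[0,0,0],0]]}}

```text
time_s: 2.7
eef_pos: [558.1, 279.3, 41.0]
ee_rot: [-0.466, -0.531, -0.467, 0.532]
force: [1.0, -0.6, 1.5]
grip_width: 0.599
```

Call:
{"name": "step_arm", "arguments": {"commands": [[[0,0,0],0],[[0,0,0],0]]}}

```text
time_s: 2.9
eef_pos: [560.2, 279.7, 44.4]
ee_rot: [0.467, 0.533, 0.466, -0.53]
force: [-0.5, 0.6, 0.2]
grip_width: 0.597
```

Call:
{"name": "step_arm", "arguments": {"commands": [[[0,0,-0.02],0],[[0,0,0],0],[[0,0,0],0],[[0,0,0],0],[[0,0,0],0]], "gripper": 1, "force": 70}}

```text
time_s: 3.4
eef_pos: [559.2, 279.4, 42.1]
ee_rot: [0.466, 0.532, 0.466, -0.531]
force: [-2.7, -0.5, 6.2]
grip_width: 0.234
```

Call:
{"name": "step_arm", "arguments": {"commands": [[[0,0,0],0],[[0,0,0],0],[[0,0,0],0]]}}

```text
time_s: 3.7
eef_pos: [559.2, 279.4, 42.1]
ee_rot: [0.466, 0.532, 0.466, -0.531]
force: [-2.8, -0.8, 6.1]
grip_width: 0.238
```

```bash
cat >> h.py <<'E'
def avg(n=6):
    L=[]
    for i in range(n):
        s=ctrl.sense(); L.append(np.r_[s["eef_pos"],s["force"],s["wrist_torque"],s["grip_width"]]); yv=q(s["ee_rot"]).as_matrix(); L[-1]=np.r_[L[-1],np.degrees(np.arctan2(yv[1,1],yv[0,1])),yv[2,0]]
        if i<n-1: capture("side")
    L=np.array(L); return L.mean(0),L.std(0)
def rep(n=6):
    m,s=avg(n); print("pos",m[:3].round(1),"F",m[3:6].round(2),"T",m[6:9].round(3),"grip",m[9].round(3),"yaw",m[10].round(2),"sd",s[:3].round(1),s[10].round(2)); return m
E
python3 - <<'E'
from h import *
rep()
E
```

```text
pos [559.2 279.4  42.2] F [-2.62 -0.47  6.1 ] T [-0.051  0.383 -0.019] grip 0.239 yaw -7.52 sd [0. 0. 0.] 0.0
```

Call:
{"name": "step_arm", "arguments": {"commands": [[[0,0,0.4],0],[[0,0,0.8],0],[[0,0,0.8],0],[[0,0,0.7],0],[[0,0,0],0]]}}

```text
time_s: 4.45
eef_pos: [560.6, 279.7, 153.2]
ee_rot: [0.467, 0.534, 0.465, -0.529]
force: [0.5, 0.6, -1.3]
grip_width: 0.235
```

Run:
```python
from h import *
rep()
c=capture("wrist"); save(c,"pics/w3.pkl"); cv2.imwrite("pics/w3.png",c["image"])
c=capture("side"); save(c,"pics/d3.pkl");crop(c["image"],160,220,400,400,3.3,"pics/d3.png")
```

```text
pos [559.  279.1 149.1] F [ 0.03 -0.38 -2.47] T [ 0.021  0.061 -0.009] grip 0.236 yaw -7.52 sd [0.8 0.3 2.1] 0.0
```

View pics/w3.png

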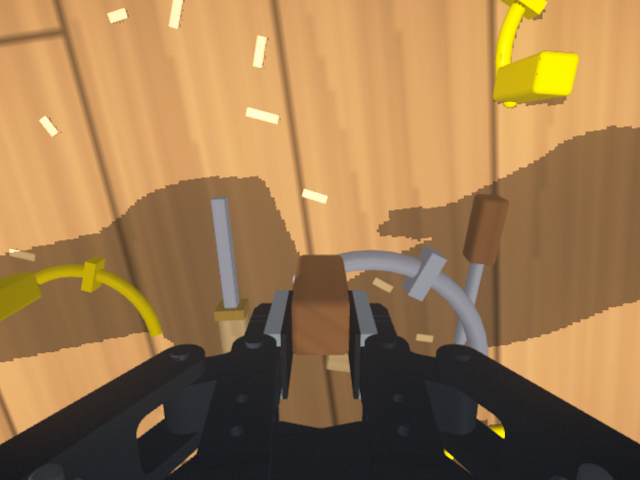

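View pics/d3.png

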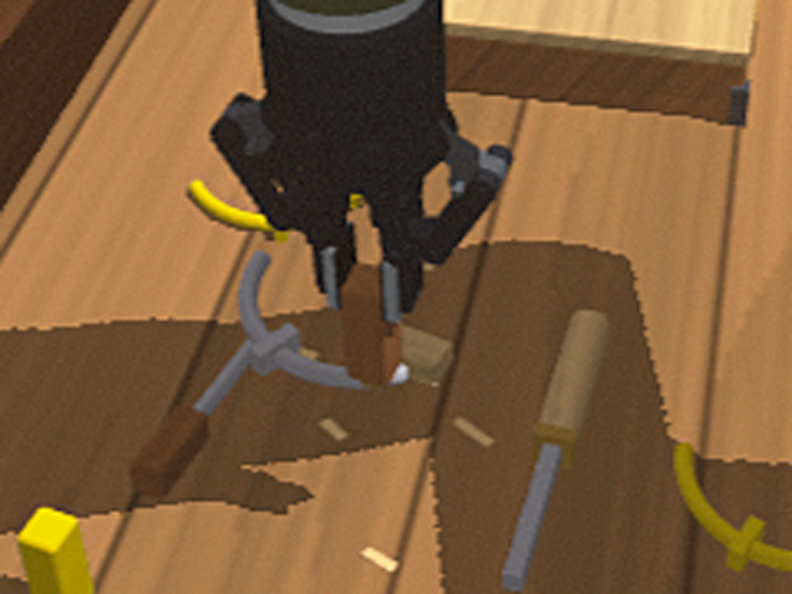

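Run:
```python
from h import *
w=load("pics/w3.pkl")
crop(w.im,285,235,500,365,3.7,"pics/w3c.png")
st=ctrl.sense(); M=q(st["ee_rot"]).as_matrix(); print(st["eef_pos"],M.T@(w.o-st["eef_pos"]), M.T@w.R)
```

```text
[558.53657127 279.01474208 147.74523001] [-153.33511796   -0.81113799  -66.89380953] [[ 4.20193797e-04 -2.67155407e-01  9.63653367e-01]
 [ 9.99999911e-01  8.93290721e-05 -4.11277570e-04]
 [ 2.37927658e-05  9.63653454e-01  2.67155421e-01]]
```

View pics/w3c.png

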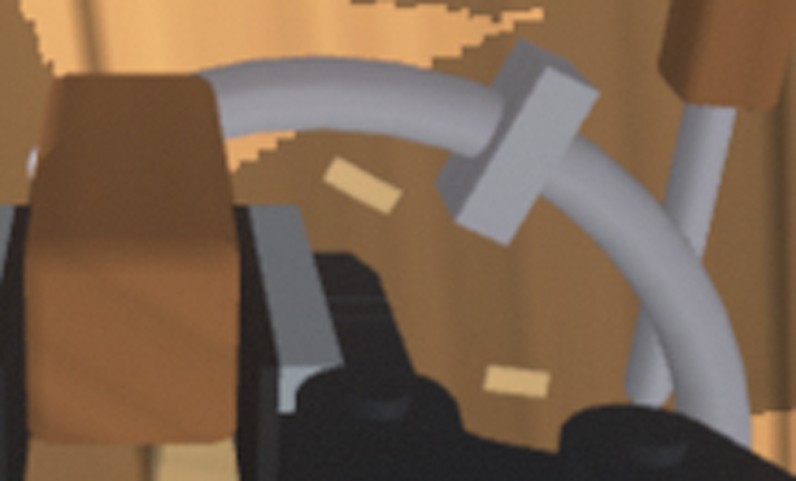

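```bash
cat > hand.py <<'E'
from h import *
# pose of pin in tool from wrist picture of held pin, 6dof
from pinfit import model
def mpts():
    m=model(); H,S=m[:4],m[4:8]
    # H order: (+,+),(+,-),(-,-),(-,+) ; image: camera at +y side?, S order: front-outer, back-outer, back-inner, front-inner
    return H,S
E
python3 - <<'E'
from hand import *
H,S=mpts(); w=load("pics/w3.pkl"); C=lambda u,v:(285+u/3.7,235+v/3.7)
# pin +x ~ world x (image right), +y world = image up
ob=[H[0],H[1],H[2],H[3],S[0],S[1],S[2],S[3]]
im=[C(240,240),C(239,440),C(28,440),C(28,240),C(600,95),C(550,65),C(457,218),C(508,245)]
hb=lambda p:np.array([p[0],p[1],11.])
ob+= [hb(H[0]),hb(H[3])]; im+=[C(212,76),C(55,76)]
s0=lambda p:np.array([p[0],p[1],0.])
ob+=[s0(S[1]),s0(S[2])]; im+=[C(522,40),C(437,183)]
ob=np.array(ob,float);im=np.array(im,float)
K=np.array([[w.f,0,w.cx],[0,w.f,w.cy],[0,0,1]])
ok,rv,tv=cv2.solvePnP(ob,im,K,None)
pr,_=cv2.projectPoints(ob,rv,tv,K,None); print((pr[:,0]-im).round(1))
Rc=cv2.Rodrigues(rv)[0]
Rw=w.R@Rc; pw=w.o+w.R@tv[:,0]
print("pin in world",pw, "z axis",Rw[:,2],"yaw",np.degrees(np.arctan2(Rw[1,0],Rw[0,0])))
m=ctrl.sense();M=q(m["ee_rot"]).as_matrix()
print("handle rel TCP (world axes)",Rw@np.array([60*np.cos(np.radians(115)),60*np.sin(np.radians(115)),48])+pw-m["eef_pos"])
E
```

```text
[[ 0.8 -0.8]
 [ 1.5  0. ]
 [-0.1  0.7]
 [-2.6  0.1]
 [-0.1  0.2]
 [-0.4  0.8]
 [-1.  -0.5]
 [-1.2 -0.6]
 [ 2.3 -0.3]
 [ 1.   0.5]
 [ 0.5  0.4]
 [-0.5 -0.5]]
pin in world [578.22424145 217.91590967 100.20963073] z axis [-0.0153097   0.02802751  0.99948991] yaw -6.0506149084653185
handle rel TCP (world axes) [-0.50314692 -3.02698685 -1.44881529]
```

Run:
```python
from h import *
s=load("pics/scene0.pkl");d=load("pics/side0.pkl")
DC=lambda u,v:(265+u/5.5,160+v/5.5); SC=lambda u,v:(125+u/4.4,215+v/4.4)
for z in (70,72):
  print("wing ends top", d.atz(DC(290,176),z)[:2], d.atz(DC(492,192),z)[:2])
  print(" scene", s.atz(SC(357,170),z)[:2], s.atz(SC(413,298),z)[:2])
print("ring top",d.atz(DC(388,167),80.5)[:2],"plate ends",d.atz(DC(228,193),60)[:2],d.atz(DC(565,222),60)[:2], s.atz(SC(342,152),60)[:2], s.atz(SC(433,338),60)[:2])
print("hole",d.atz(DC(388,207),62)[:2])
```

```text
wing ends top [ 571.40016498 -215.15834834] [ 484.41969355 -217.22409423]
 scene [ 486.91334564 -212.15939452] [ 581.77071136 -215.43086186]
wing ends top [ 570.86896845 -211.9364808 ] [ 484.16006531 -213.99577707]
 scene [ 489.35908961 -212.57050018] [ 583.89671108 -215.83094009]
ring top [ 528.78841848 -212.64433573] plate ends [ 598.16960528 -212.77716157] [ 452.44631762 -214.6762608 ] [ 458.34332362 -212.62446917] [ 598.97596562 -213.41950869]
hole [ 527.9657667  -210.33453373]
```

Call:
{"name": "step_arm", "arguments": {"commands": [[[-0.1,-0.3,0.5],0],[[-0.1,-0.6,0.5],0],[[-0.1,-0.9,0.1],0],[[-0.1,-0.9,0],0],[[-0.1,-0.9,0],0]]}}

```text
time_s: 5.3
eef_pos: [538.5, 133.9, 192.6]
ee_rot: [-0.466, -0.531, -0.466, 0.532]
force: [1.1, -0.5, -1.7]
grip_width: 0.236
```

Call:
{"name": "step_arm", "arguments": {"commands": [[[-0.1,-0.9,0],0],[[-0.1,-0.9,0],0],[[-0.1,-0.9,0],0.01],[[-0.1,-0.9,0],0.01],[[0,-0.9,0],0.01]]}}

```text
time_s: 5.8
eef_pos: [522.3, -46.2, 192.6]
ee_rot: [-0.491, -0.509, -0.491, 0.509]
force: [0.7, -0.8, -1.3]
grip_width: 0.236
```

Call:
{"name": "step_arm", "arguments": {"commands": [[[0,-0.9,0],0.01],[[0,-0.9,0],0],[[0,-0.9,0],0],[[0,-0.9,0],0],[[0,-0.6,0],0]]}}

```text
time_s: 6.3
eef_pos: [522.5, -215.1, 192.3]
ee_rot: [-0.498, -0.502, -0.499, 0.502]
force: [-0.4, 0.8, -0.8]
grip_width: 0.235
```

Call:
{"name": "step_arm", "arguments": {"commands": [[[0,-0.6,0],0],[[0,-0.4,0],0],[[0,-0.2,0],0],[[0,0,0],0],[[0,0,0],0]]}}

```text
time_s: 6.8
eef_pos: [523.1, -260.0, 192.9]
ee_rot: [0.499, 0.501, 0.499, -0.501]
force: [-0.5, -0.6, -2.7]
grip_width: 0.237
```

Run:
```python
from h import *
rep()
c=capture("wrist"); save(c,"pics/w4.pkl"); cv2.imwrite("pics/w4.png",c["image"]); rep(2)
```

```text
pos [ 523.1 -260.   193.1] F [ 0.22 -0.06 -1.92] T [0.009 0.067 0.011] grip 0.236 yaw -0.27 sd [0.  0.1 0.1] 0.01
pos [ 523.1 -260.4  193.1] F [-0.19 -0.35 -2.04] T [0.007 0.059 0.035] grip 0.237 yaw -0.29 sd [0.  0.1 0. ] 0.0
```

View pics/w4.png

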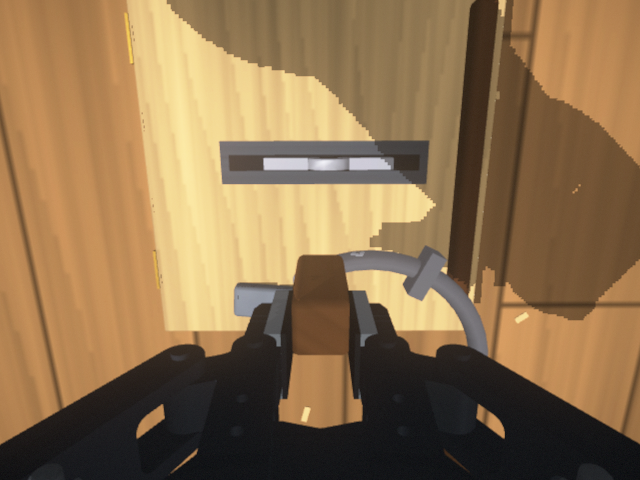

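Run:
```python
from h import *
w=load("pics/w4.pkl")
crop(w.im,210,130,440,195,3.4,"pics/w4c.png")
```

```text
(no output)
```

View pics/w4c.png

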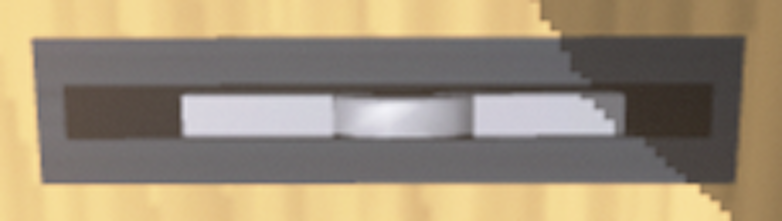

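Run:
```python
from h import *
w=load("pics/w4.pkl"); C=lambda u,v:(210+u/3.4,130+v/3.4)
for n,a,b,z in(("wing",(182,115),(617,115),72),("ring",(333,115),(473,115),72),("slot",(64,113),(713,113),60),("plate",(37,111),(740,111),60)):
    A=w.atz(C(*a),z);B=w.atz(C(*b),z); print(n,A[:2],B[:2],"mid",((A+B)/2)[:2],"len",np.linalg.norm(A-B),"yaw",np.degrees(np.arctan2((B-A)[1],(B-A)[0])))
for p in [(165,330),(466,330),(134,0)]: print(w.atz(p,60))
```

```text
wing [ 484.426489   -213.69402094] [ 570.9489426  -214.11674923] mid [ 527.6877158  -213.90538509] len 86.52348626665429 yaw -0.27993142926514486
ring [ 514.45751627 -213.84074546] [ 542.30389622 -213.9767963 ] mid [ 528.38070625 -213.90877088] len 27.846712307674377 yaw -0.279931429265132
slot [ 458.29593936 -214.06095023] [ 592.96421432 -214.71880815] mid [ 525.63007684 -214.38987919] len 134.66988177918088 yaw -0.27988910176286586
plate [ 452.72380969 -213.62581183] [ 598.54086029 -214.33802416] mid [ 525.63233499 -213.981918  ] len 145.81878991628867 yaw -0.2798468069270111
[ 399.21230635 -343.66612137   60.        ]
[ 637.65892854 -344.88699531   60.        ]
[ 404.61546545 -111.52355949   60.        ]
```

Call:
{"name": "step_arm", "arguments": {"commands": [[[-0.6,0.6,0],0.025],[[-0.6,0.6,0],0.025],[[-0.6,0.6,-0.5],0.026],[[-0.6,0.45,-0.5],0.026],[[0,0,0],0]]}}

```text
time_s: 7.65
eef_pos: [423.5, -167.6, 150.7]
ee_rot: [0.57, 0.415, 0.575, -0.415]
force: [0.4, -0.6, -1.8]
grip_width: 0.237
```

Call:
{"name": "step_arm", "arguments": {"commands": [[[0,0,0],0],[[0,0,0],0]]}}

```text
time_s: 7.85
eef_pos: [428.0, -171.7, 153.8]
ee_rot: [0.573, 0.416, 0.571, -0.416]
force: [0.1, 0.0, -2.4]
grip_width: 0.239
```

Run:
```python
from h import *
rep(3)
for n in("wrist","side","scene"):
    c=capture(n); save(c,f"pics/{n}5.pkl"); cv2.imwrite(f"pics/{n}5.png",c["image"])
w=load("pics/side5.pkl"); crop(w.im,250,120,410,240,5,"pics/side5c.png")
w=load("pics/scene5.pkl"); crop(w.im,120,180,310,320,4.2,"pics/scene5c.png")
```

```text
pos [ 427.9 -171.6  153.7] F [ 0.23 -0.08 -1.73] T [0.012 0.059 0.   ] grip 0.236 yaw 18.0 sd [0.1 0.  0.1] 0.0
```

View pics/wrist5.png

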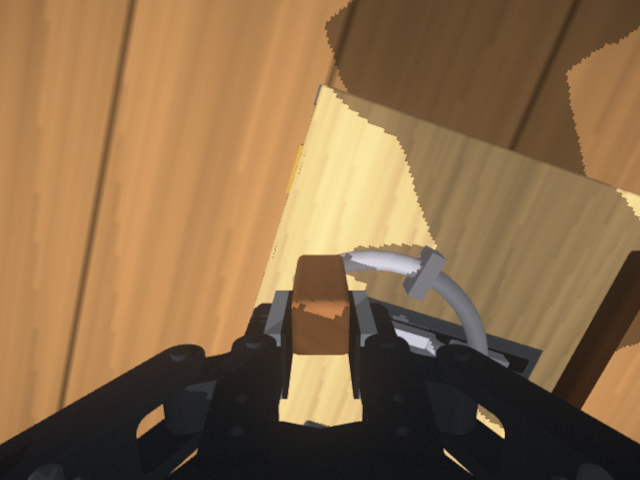

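View pics/side5c.png

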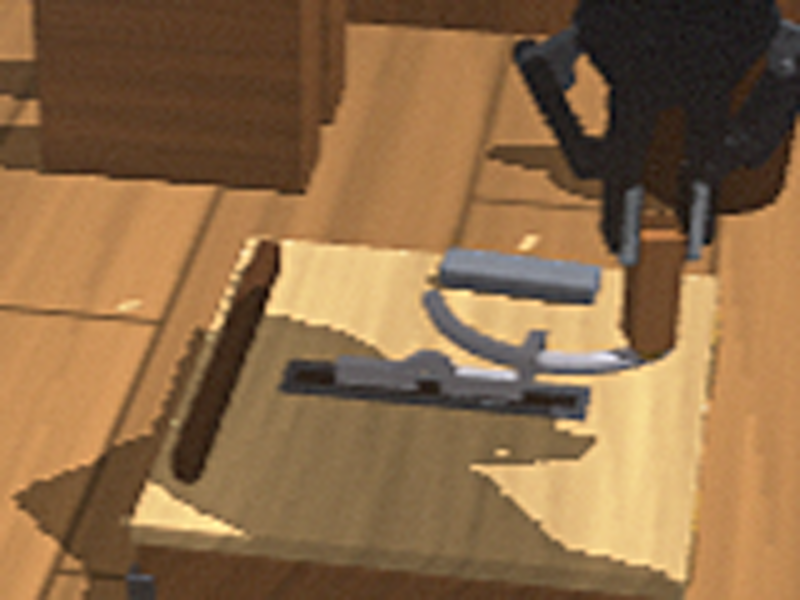

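View pics/scene5c.png

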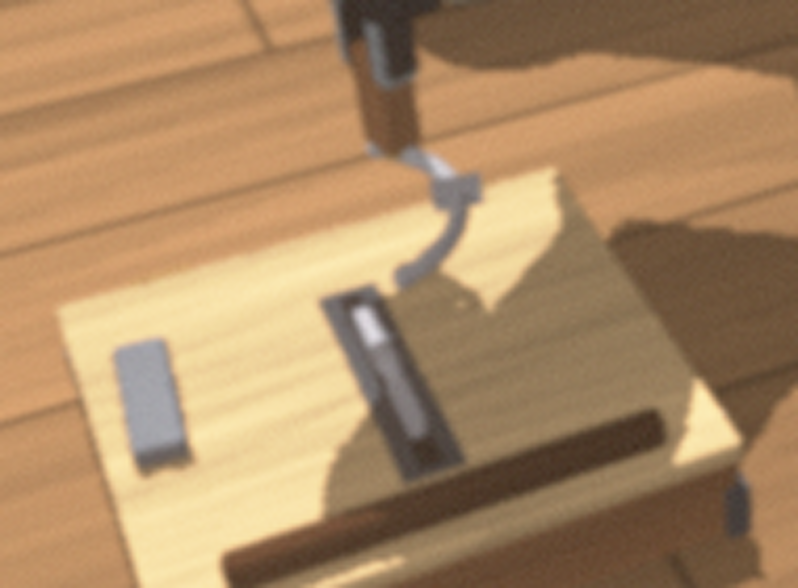

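```bash
cat > ov.py <<'E'
from h import *
def pinpts(tcp,yaw,h=42.2):
    a=np.radians(yaw+115); O=tcp[:2]-60*np.array([np.cos(a),np.sin(a)])
    P=[]
    for r in(55,65):
        for t in np.r_[-4.8,np.arange(0,126,5)]:
            P.append([O[0]+r*np.cos(np.radians(t+yaw)),O[1]+r*np.sin(np.radians(t+yaw)),tcp[2]-h+5])
    c,s=np.cos(np.radians(yaw)),np.sin(np.radians(yaw))
    from pinfit import model
    for m in model()[:8]: P.append([O[0]+c*m[0]-s*m[1],O[1]+s*m[0]+c*m[1],tcp[2]-h+m[2]])
    return np.array(P)
def ov(cam,box,k,P,name):
    x0,y0,x1,y1=box; im=cv2.resize(cam.im[y0:y1,x0:x1],None,fx=k,fy=k,interpolation=cv2.INTER_CUBIC)
    for p in cam.proj(P): cv2.circle(im,(int((p[0]-x0)*k),int((p[1]-y0)*k)),2,(0,0,255),-1)
    cv2.imwrite(name,im)
E
python3 - <<'E'
from ov import *
t=np.array([427.9,-171.6,153.7])
ov(load("pics/side5.pkl"),(310,150,410,225),7.5,pinpts(t,18),"pics/ov_side5.png")
ov(load("pics/scene5.pkl"),(180,180,260,260),7.5,pinpts(t,18),"pics/ov_scene5.png")
ov(load("pics/wrist5.pkl"),(280,240,500,360),3.6,pinpts(t,18),"pics/ov_wrist5.png")
E
```

```text
(no output)
```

View pics/ov_side5.png

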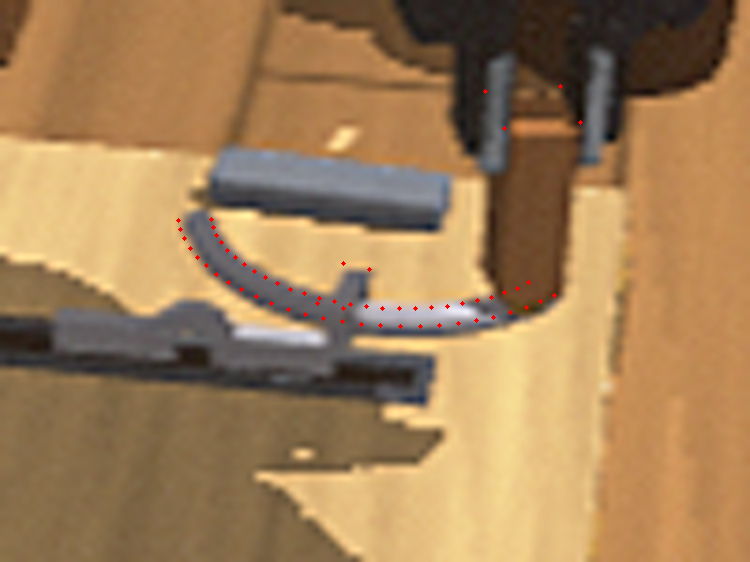

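View pics/ov_scene5.png

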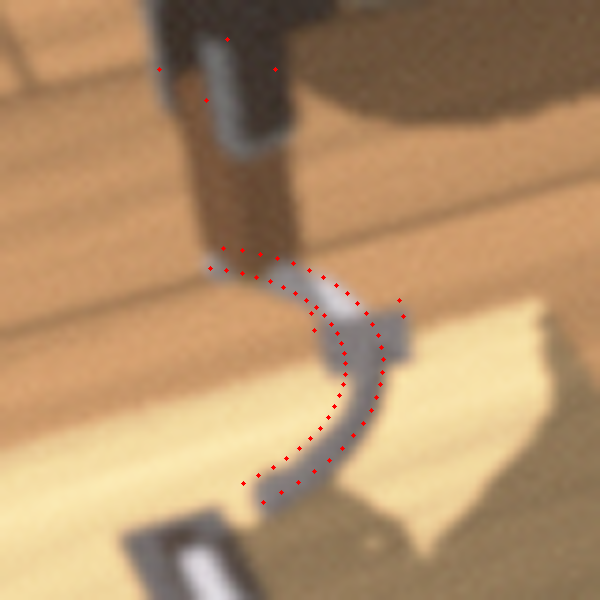

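View pics/ov_wrist5.png

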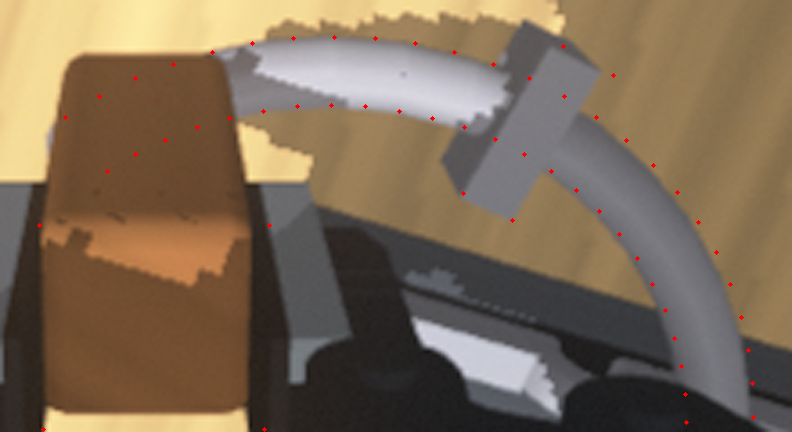

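Call:
{"name": "step_arm", "arguments": {"commands": [[[-0.02,0.04,-0.5],0],[[0,0,-0.4],0],[[0,0,-0.2],0],[[0,0,0],0],[[0,0,0],0]]}}

```text
time_s: 8.6
eef_pos: [426.5, -169.5, 109.5]
ee_rot: [0.572, 0.415, 0.572, -0.415]
force: [-0.2, 0.2, -1.7]
grip_width: 0.237
```

Call:
{"name": "step_arm", "arguments": {"commands": [[[0,0,0],0],[[0,0,0],0]]}}

```text
time_s: 8.8
eef_pos: [426.5, -169.5, 109.6]
ee_rot: [0.573, 0.415, 0.572, -0.415]
force: [-0.9, 0.6, -2.0]
grip_width: 0.236
```

Run:
```python
from h import *
rep(4)
```

```text
pos [ 426.4 -169.4  109.4] F [-0.42  0.16 -1.88] T [-0.004  0.04  -0.008] grip 0.236 yaw 18.04 sd [0.1 0.1 0.1] 0.0
```

Now creep down.

Call:
{"name": "step_arm", "arguments": {"commands": [[[0,0,-0.05],0],[[0,0,0],0]]}}

```text
time_s: 9.15
eef_pos: [426.1, -169.1, 106.8]
ee_rot: [0.572, 0.415, 0.572, -0.415]
force: [-0.2, -0.1, -2.0]
grip_width: 0.237
```

Call:
{"name": "step_arm", "arguments": {"commands": [[[0,0,-0.04],0],[[0,0,0],0]]}}

```text
time_s: 9.35
eef_pos: [426.1, -169.2, 105.2]
ee_rot: [0.572, 0.415, 0.572, -0.415]
force: [-0.0, -0.3, -2.5]
grip_width: 0.239
```

Call:
{"name": "step_arm", "arguments": {"commands": [[[0,0,-0.03],0],[[0,0,0],0]]}}

```text
time_s: 9.55
eef_pos: [426.1, -169.2, 104.1]
ee_rot: [0.572, 0.415, 0.572, -0.415]
force: [0.1, -0.0, -1.6]
grip_width: 0.237
```

Run:
```python
from h import *
rep(4)
```

```text
pos [ 426.2 -169.2  104.1] F [ 0.34  0.49 -1.65] T [-0.022  0.061  0.006] grip 0.237 yaw 18.04 sd [0.  0.  0.1] 0.0
```

Call:
{"name": "step_arm", "arguments": {"commands": [[[0,0,-0.02],0],[[0,0,0],0],[[0,0,0],0]]}}

```text
time_s: 10.0
eef_pos: [426.2, -169.2, 103.4]
ee_rot: [0.572, 0.415, 0.572, -0.415]
force: [0.3, 0.1, -1.2]
grip_width: 0.241
```

Call:
{"name": "step_arm", "arguments": {"commands": [[[0,0,-0.02],0],[[0,0,0],0],[[0,0,0],0]]}}

```text
time_s: 10.3
eef_pos: [426.2, -169.2, 102.6]
ee_rot: [0.572, 0.415, 0.572, -0.415]
force: [0.0, -0.7, -1.4]
grip_width: 0.234
```

Call:
{"name": "step_arm", "arguments": {"commands": [[[0,0,-0.02],0],[[0,0,0],0],[[0,0,0],0]]}}

```text
time_s: 10.6
eef_pos: [426.2, -169.4, 102.2]
ee_rot: [0.572, 0.415, 0.572, -0.416]
force: [-3.9, 0.7, 5.5]
grip_width: 0.236
```

Run:
```python
from h import *
rep(4)
```

```text
pos [ 426.2 -169.4  102.1] F [-2.96  0.22  6.03] T [0.082 0.502 0.041] grip 0.236 yaw 18.04 sd [0. 0. 0.] 0.0
```

Call:
{"name": "step_arm", "arguments": {"commands": [[[0,0,0.02],0],[[0,0,0],0]]}}

```text
time_s: 10.95
eef_pos: [426.2, -169.2, 102.5]
ee_rot: [0.572, 0.416, 0.572, -0.415]
force: [-0.3, 0.5, -2.0]
grip_width: 0.239
```

Run:
```python
from ov import *
m=rep(3)
for n in("side","scene"):
    c=capture(n); save(c,f"pics/{n}6.pkl")
P=pinpts(m[:3],m[10])
w=load("pics/side6.pkl"); crop(w.im,300,170,405,245,7.5,"pics/side6.png")
ov(w,(300,170,405,245),7.5,P,"pics/ov_side6.png")
w=load("pics/scene6.pkl"); crop(w.im,170,210,250,290,7.5,"pics/scene6.png")
ov(w,(170,210,250,290),7.5,P,"pics/ov_scene6.png")
```

```text
pos [ 426.2 -169.2  102.4] F [-0.1   0.01 -1.96] T [-0.037  0.066 -0.002] grip 0.237 yaw 18.04 sd [0. 0. 0.] 0.0
```

View pics/side6.png

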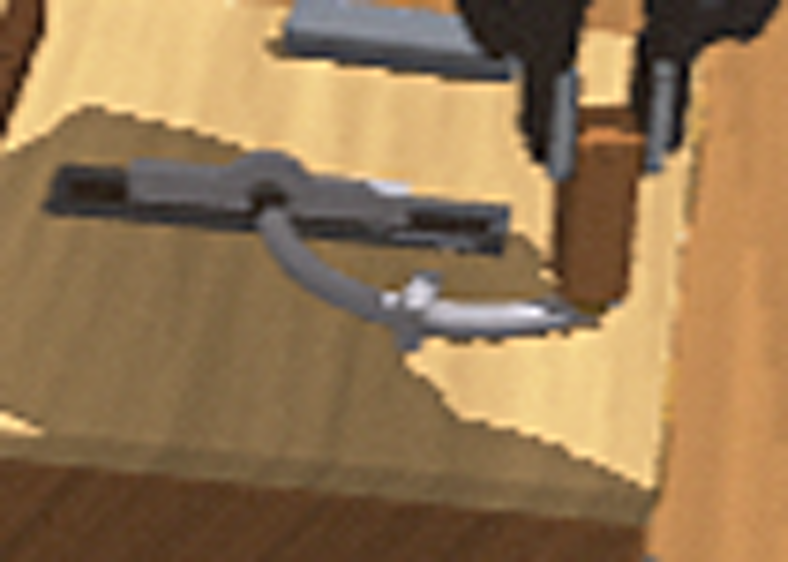

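View pics/ov_side6.png

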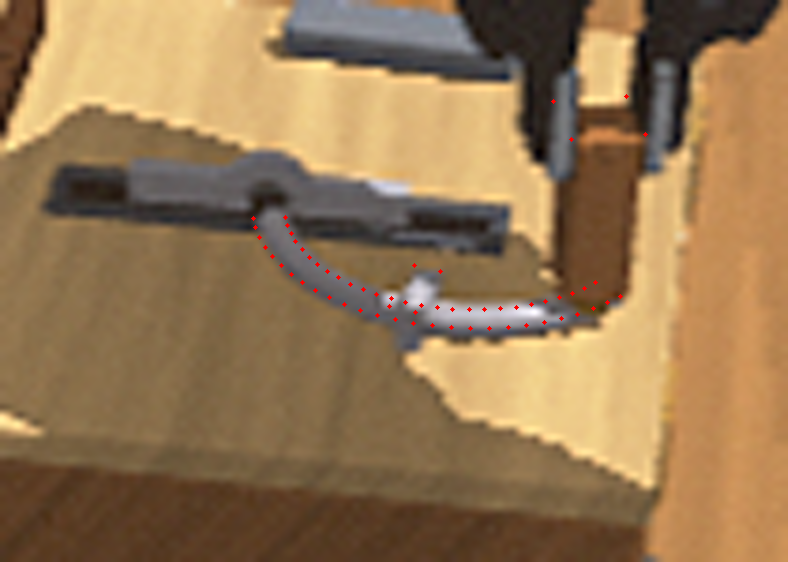

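View pics/ov_scene6.png

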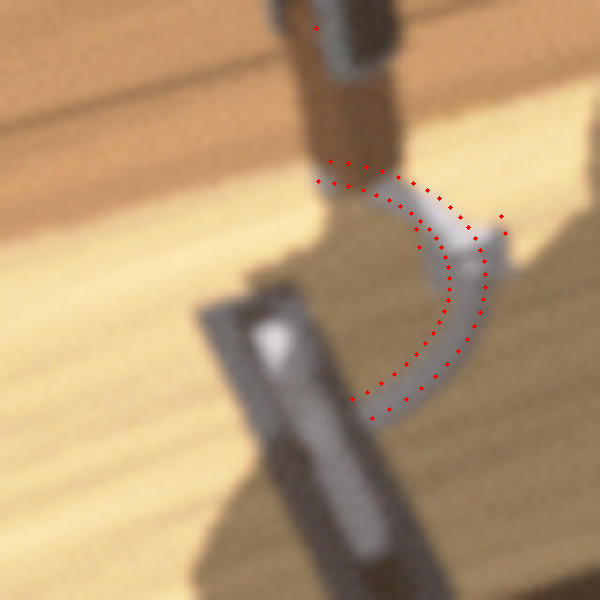

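Run:
```python
import numpy as np
psi=np.r_[np.arange(18,-57,-4),-56]
f=lambda a:np.array([468+60*np.cos(np.radians(a+115)),-213.9+60*np.sin(np.radians(a+115))])
for a,b in zip(psi[:-1],psi[1:]): print(a,b,f(b).round(1),((f(b)-f(a))/40).round(3))
```

```text
18 14 [ 430.2 -167.3] [0.079 0.069]
14 10 [ 433.6 -164.8] [0.084 0.063]
10 6 [ 437.1 -162.5] [0.088 0.057]
6 2 [ 440.8 -160.4] [0.092 0.051]
2 -2 [ 444.6 -158.7] [0.095 0.044]
-2 -6 [ 448.5 -157.2] [0.098 0.038]
-6 -10 [ 452.5 -155.9] [0.1   0.031]
-10 -14 [ 456.6 -155. ] [0.102 0.024]
-14 -18 [ 460.7 -154.3] [0.103 0.016]
-18 -22 [ 464.9 -154. ] [0.104 0.009]
-22 -26 [ 469.  -153.9] [0.105 0.002]
-26 -30 [ 473.2 -154.1] [ 0.105 -0.005]
-30 -34 [ 477.4 -154.6] [ 0.104 -0.013]
-34 -38 [ 481.5 -155.4] [ 0.103 -0.02 ]
-38 -42 [ 485.5 -156.5] [ 0.101 -0.027]
-42 -46 [ 489.5 -157.9] [ 0.099 -0.034]
-46 -50 [ 493.4 -159.5] [ 0.096 -0.041]
-50 -54 [ 497.1 -161.4] [ 0.093 -0.048]
-54 -56 [ 498.9 -162.5] [ 0.045 -0.026]
```

Call:
{"name": "step_arm", "arguments": {"commands": [[[0.1,0.047,0.008],-0.0222],[[0,0,0],0],[[0,0,0],0]]}}

```text
time_s: 11.45
eef_pos: [430.1, -167.3, 102.8]
ee_rot: [0.558, 0.435, 0.558, -0.435]
force: [-0.6, -0.5, -1.7]
grip_width: 0.235
```

Call:
{"name": "step_arm", "arguments": {"commands": [[[0.042,0.032,0],-0.0111],[[0.042,0.031,0],-0.0111],[[0,0,0],0]]}}

```text
time_s: 11.75
eef_pos: [433.5, -164.8, 102.9]
ee_rot: [0.542, 0.454, 0.542, -0.454]
force: [0.5, -0.3, -2.2]
grip_width: 0.234
```

Run:
```python
from h import *
rep(3)
```

```text
pos [ 433.5 -164.8  102.9] F [ 0.63 -0.18 -1.92] T [ 0.017  0.045 -0.045] grip 0.236 yaw 10.13 sd [0. 0. 0.] 0.02
```

Call:
{"name": "step_arm", "arguments": {"commands": [[[0.044,0.029,0],-0.0111],[[0,0,0],0]]}}

```text
time_s: 12.05
eef_pos: [435.3, -163.7, 102.9]
ee_rot: [0.534, 0.463, 0.534, -0.463]
force: [-1.1, 0.3, -1.2]
grip_width: 0.235
```

Call:
{"name": "step_arm", "arguments": {"commands": [[[0.044,0.028,0],-0.0111],[[0,0,0],0]]}}

```text
time_s: 12.25
eef_pos: [437.0, -162.6, 102.9]
ee_rot: [0.526, 0.473, 0.526, -0.473]
force: [0.1, -0.2, -1.8]
grip_width: 0.239
```

Run:
```python
from h import *
rep(3)
```

```text
pos [ 437.  -162.6  102.9] F [-0.03 -0.05 -1.56] T [0.007 0.056 0.008] grip 0.237 yaw 6.14 sd [0. 0. 0.] 0.02
```

Call:
{"name": "step_arm", "arguments": {"commands": [[[0.046,0.026,0],-0.0111],[[0,0,0],0]]}}

```text
time_s: 12.55
eef_pos: [438.9, -161.5, 102.9]
ee_rot: [0.518, 0.482, 0.518, -0.482]
force: [0.1, -0.1, -2.4]
grip_width: 0.242
```

Call:
{"name": "step_arm", "arguments": {"commands": [[[0.046,0.025,0],-0.0111],[[0,0,0],0]]}}

```text
time_s: 12.75
eef_pos: [440.7, -160.5, 102.9]
ee_rot: [0.509, 0.491, 0.509, -0.491]
force: [-0.6, -0.5, -2.0]
grip_width: 0.233
```

Call:
{"name": "step_arm", "arguments": {"commands": [[[0.047,0.023,0],-0.0111],[[0,0,0],0]]}}

```text
time_s: 12.95
eef_pos: [442.6, -159.6, 102.9]
ee_rot: [0.501, 0.499, 0.501, -0.499]
force: [0.1, -0.1, -2.0]
grip_width: 0.235
```

Run:
```python
from ov import *
m=rep(3)
c=capture("side"); w=Cam(c); crop(w.im,300,170,405,245,7.5,"pics/side7.png")
```

```text
pos [ 442.5 -159.6  102.9] F [ 0.37  0.07 -2.27] T [ 0.022  0.036 -0.006] grip 0.237 yaw 0.16 sd [0. 0. 0.] 0.02
```

View pics/side7.png

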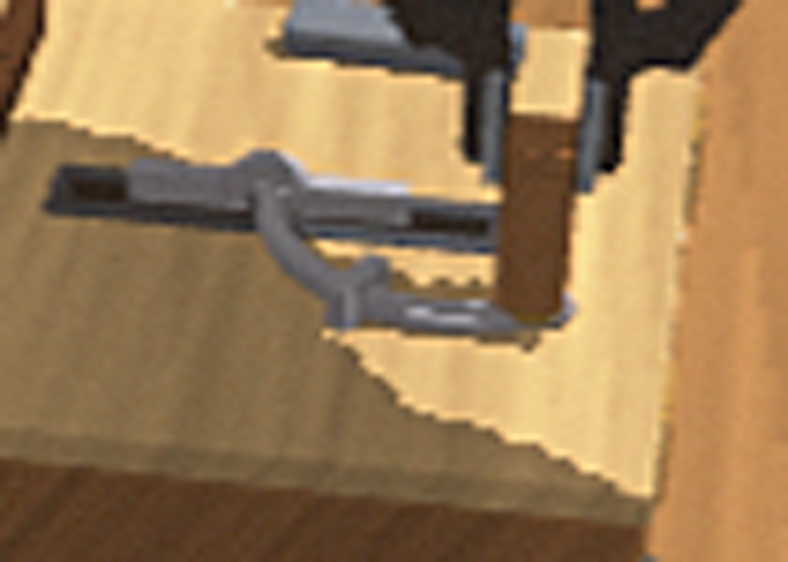

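Call:
{"name": "step_arm", "arguments": {"commands": [[[0.049,0.022,0],-0.0116],[[0,0,0],0],[[0.049,0.02,0],-0.0111],[[0,0,0],0]]}}

```text
time_s: 13.5
eef_pos: [446.5, -157.9, 102.9]
ee_rot: [0.482, 0.517, 0.482, -0.517]
force: [-0.6, -0.2, -2.0]
grip_width: 0.235
```

Call:
{"name": "step_arm", "arguments": {"commands": [[[0.049,0.018,0],-0.0111],[[0,0,0],0],[[0.05,0.016,0],-0.0111],[[0,0,0],0]]}}

```text
time_s: 13.9
eef_pos: [450.5, -156.6, 102.9]
ee_rot: [-0.464, -0.533, -0.464, 0.533]
force: [0.9, 0.4, -1.8]
grip_width: 0.234
```

Call:
{"name": "step_arm", "arguments": {"commands": [[[0.05,0.015,0],-0.0111],[[0,0,0],0],[[0.051,0.013,0],-0.0111],[[0,0,0],0]]}}

```text
time_s: 14.3
eef_pos: [454.5, -155.5, 102.9]
ee_rot: [0.445, 0.549, 0.445, -0.549]
force: [-0.4, 0.9, -1.7]
grip_width: 0.239
```

Run:
```python
from ov import *
m=rep(3)
```

```text
pos [ 454.4 -155.5  102.9] F [-0.27  0.29 -2.07] T [ 0.027  0.069 -0.002] grip 0.236 yaw -11.91 sd [0.1 0.  0. ] 0.02
```

Call:
{"name": "step_arm", "arguments": {"commands": [[[0.051,0.013,0],-0.0115],[[0.051,0.01,0],-0.0111],[[0,0,0],0],[[0,0,0],0]]}}

```text
time_s: 14.8
eef_pos: [458.5, -154.5, 102.9]
ee_rot: [-0.426, -0.565, -0.426, 0.565]
force: [-0.2, 0.6, -1.1]
grip_width: 0.236
```

Call:
{"name": "step_arm", "arguments": {"commands": [[[0.052,0.007,0],-0.0111],[[0,0,0],0],[[0.052,0.005,0],-0.0111],[[0,0,0],0]]}}

```text
time_s: 15.2
eef_pos: [462.8, -154.0, 102.9]
ee_rot: [-0.406, -0.579, -0.405, 0.579]
force: [0.0, 0.4, -1.3]
grip_width: 0.235
```

Call:
{"name": "step_arm", "arguments": {"commands": [[[0.052,0.004,0],-0.0111],[[0,0,0],0],[[0.052,0.001,0],-0.0111],[[0,0,0],0]]}}

```text
time_s: 15.6
eef_pos: [466.9, -153.9, 102.9]
ee_rot: [-0.385, -0.593, -0.385, 0.593]
force: [0.0, -0.1, -1.0]
grip_width: 0.236
```

Call:
{"name": "step_arm", "arguments": {"commands": [[[0.053,0.001,0],-0.0111],[[0,0,0],0],[[0.053,-0.002,0],-0.0111],[[0,0,0],0]]}}

```text
time_s: 16.0
eef_pos: [471.1, -153.9, 102.9]
ee_rot: [0.364, 0.606, 0.364, -0.606]
force: [0.7, -0.4, -1.6]
grip_width: 0.236
```

Run:
```python
from ov import *
m=rep(3)
c=capture("side"); w=Cam(c); crop(w.im,300,170,405,245,7.5,"pics/side8.png")
```

```text
pos [ 471.1 -153.9  102.9] F [ 0.3  -0.24 -1.23] T [0.029 0.042 0.003] grip 0.236 yaw -27.96 sd [0. 0. 0.] 0.02
```

View pics/side8.png

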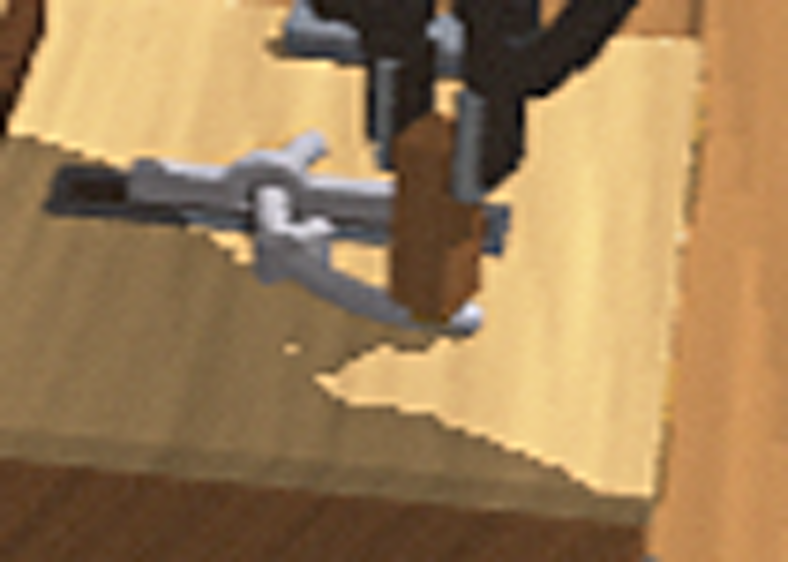

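Threaded cleanly; the tip shows behind the ring at about (313,145) in the crop. Continuing along the arc.

Call:
{"name": "step_arm", "arguments": {"commands": [[[0.053,-0.003,0],-0.0112],[[0,0,0],0],[[0.052,-0.005,0],-0.0111],[[0,0,0],0]]}}

```text
time_s: 16.55
eef_pos: [475.4, -154.2, 102.9]
ee_rot: [0.343, 0.619, 0.343, -0.619]
force: [-1.2, -0.5, -1.0]
grip_width: 0.238
```

Call:
{"name": "step_arm", "arguments": {"commands": [[[0.052,-0.007,0],-0.0111],[[0,0,0],0],[[0.052,-0.009,0],-0.0111],[[0,0,0],0]]}}

```text
time_s: 16.95
eef_pos: [479.5, -154.8, 102.9]
ee_rot: [0.321, 0.63, 0.321, -0.63]
force: [-0.4, 0.1, -1.9]
grip_width: 0.233
```

Call:
{"name": "step_arm", "arguments": {"commands": [[[0.051,-0.011,0],-0.0111],[[0,0,0],0],[[0.051,-0.012,0],-0.0111],[[0,0,0],0]]}}

```text
time_s: 17.35
eef_pos: [483.6, -155.8, 102.9]
ee_rot: [0.299, 0.641, 0.299, -0.641]
force: [0.5, -0.4, -1.2]
grip_width: 0.235
```

Call:
{"name": "step_arm", "arguments": {"commands": [[[0.051,-0.014,0],-0.0111],[[0,0,0],0],[[0.05,-0.016,0],-0.0111],[[0,0,0],0]]}}

```text
time_s: 17.75
eef_pos: [487.6, -157.0, 102.9]
ee_rot: [0.276, 0.651, 0.276, -0.651]
force: [0.3, 0.3, -2.3]
grip_width: 0.239
```

Call:
{"name": "step_arm", "arguments": {"commands": [[[0.05,-0.017,0],-0.0111],[[0,0,0],0],[[0.049,-0.019,0],-0.0111],[[0,0,0],0]]}}

```text
time_s: 18.15
eef_pos: [491.6, -158.4, 102.9]
ee_rot: [0.253, 0.66, 0.254, -0.66]
force: [-0.5, -0.2, -1.3]
grip_width: 0.238
```

Run:
```python
from ov import *
m=rep(3)
```

```text
pos [ 491.5 -158.4  102.9] F [-0.52 -0.06 -1.58] T [0.069 0.027 0.016] grip 0.237 yaw -47.96 sd [0. 0. 0.] 0.01
```

Call:
{"name": "step_arm", "arguments": {"commands": [[[0.048,-0.021,0],-0.0111],[[0,0,0],0],[[0.047,-0.023,0],-0.0111],[[0,0,0],0]]}}

```text
time_s: 18.65
eef_pos: [495.4, -160.2, 102.9]
ee_rot: [-0.23, -0.669, -0.23, 0.669]
force: [-0.3, 0.1, -1.0]
grip_width: 0.234
```

Call:
{"name": "step_arm", "arguments": {"commands": [[[0.023,-0.012,0],-0.0056],[[0,0,0],0],[[0.023,-0.012,0],-0.0056],[[0,0,0],0]]}}

```text
time_s: 19.05
eef_pos: [497.3, -161.2, 102.9]
ee_rot: [0.218, 0.673, 0.218, -0.673]
force: [-0.5, 0.1, -1.4]
grip_width: 0.239
```

Call:
{"name": "step_arm", "arguments": {"commands": [[[0.023,-0.013,0],-0.0056],[[0,0,0],0],[[0,0,0],0]]}}

```text
time_s: 19.35
eef_pos: [498.1, -161.3, 102.9]
ee_rot: [-0.212, -0.674, -0.212, 0.675]
force: [-0.6, 2.2, -0.0]
grip_width: 0.235
```

Run:
```python
from ov import *
m=rep(3)
c=capture("side"); w=Cam(c); crop(w.im,300,170,405,245,7.5,"pics/side9.png")
```

```text
pos [ 498.1 -161.3  102.9] F [-0.66  3.23  0.18] T [0.738 0.167 0.004] grip 0.236 yaw -55.08 sd [0. 0. 0.] 0.0
```

View pics/side9.png

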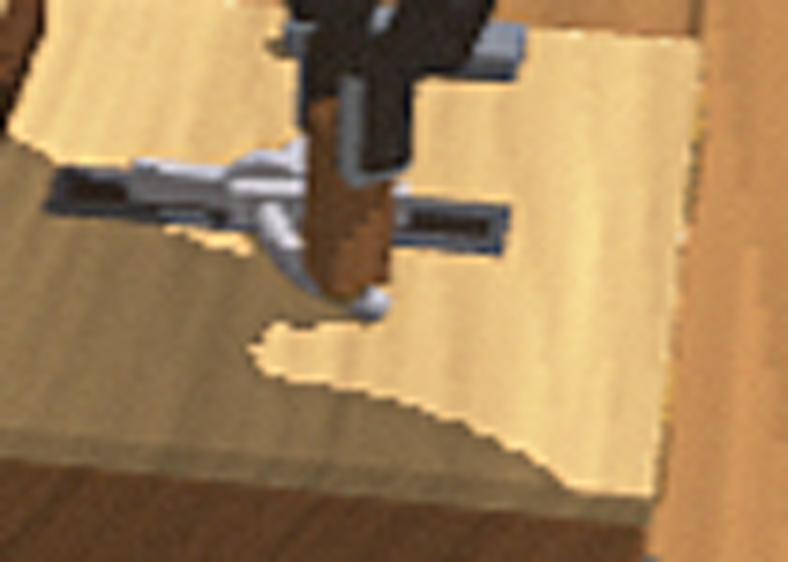

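Call:
{"name": "step_arm", "arguments": {"commands": [[[0,0,-0.012],0],[[0,0,0],0]]}}

```text
time_s: 19.7
eef_pos: [498.2, -161.4, 102.5]
ee_rot: [0.212, 0.675, 0.212, -0.674]
force: [-1.3, 4.7, 0.6]
grip_width: 0.237
```

Run:
```python
from ov import *
m=rep(3)
```

```text
pos [ 498.2 -161.3  102.5] F [-1.09  4.87  1.23] T [0.961 0.177 0.004] grip 0.238 yaw -55.09 sd [0. 0. 0.] 0.0
```

Call:
{"name": "step_arm", "arguments": {"commands": [[[0,0,0],0],[[0,0,0],0]], "force": 20}}

```text
time_s: 20.0
eef_pos: [498.2, -161.4, 102.5]
ee_rot: [0.212, 0.675, 0.212, -0.675]
force: [-1.3, 4.9, 2.3]
grip_width: 0.234
```

Call:
{"name": "step_arm", "arguments": {"commands": [[[0,0,0],0],[[0,0,0],0],[[0,0,0],0],[[0,0,0],0],[[0,0,0],0]], "gripper": -0.2}}

```text
time_s: 20.5
eef_pos: [498.2, -161.8, 102.5]
ee_rot: [0.212, 0.675, 0.212, -0.675]
force: [0.9, -0.5, 0.8]
grip_width: 0.598
```

Call:
{"name": "step_arm", "arguments": {"commands": [[[0,0,0.2],0],[[0,0,0.6],0],[[0,0,0.8],0],[[0,0,0.8],0],[[0,0,0],0]]}}

```text
time_s: 21.0
eef_pos: [499.8, -162.5, 203.2]
ee_rot: [0.214, 0.676, 0.21, -0.673]
force: [1.0, -0.4, -0.0]
grip_width: 0.602
```

Run:
```python
from ov import *
m=rep(3)
for n in("wrist","side","scene"):
    c=capture(n); save(c,f"pics/{n}10.pkl"); cv2.imwrite(f"pics/{n}10.png",c["image"])
w=load("pics/side10.pkl"); crop(w.im,300,170,405,245,7.5,"pics/side10c.png")
w=load("pics/scene10.pkl"); crop(w.im,160,220,260,295,7.5,"pics/scene10c.png")
```

```text
pos [ 499.  -162.1  201. ] F [ 0.23 -0.17 -0.23] T [-0.032 -0.001 -0.026] grip 0.601 yaw -55.09 sd [0.6 0.3 1.7] 0.0
```

View pics/wrist10.png

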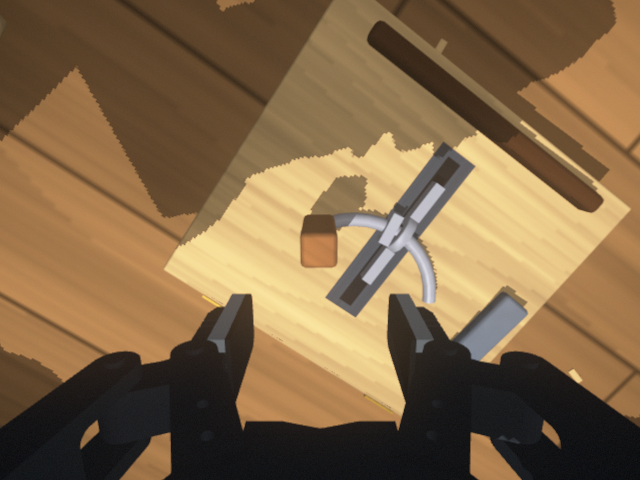

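View pics/side10c.png

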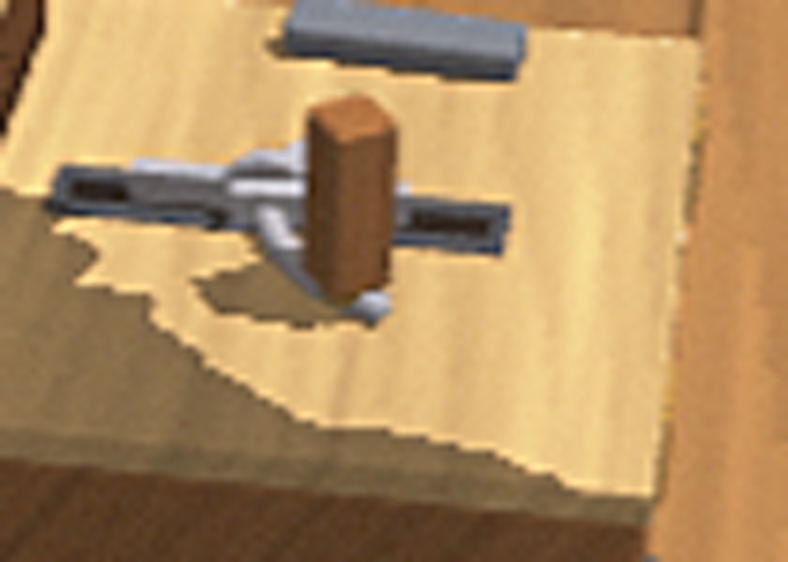

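View pics/scene10c.png

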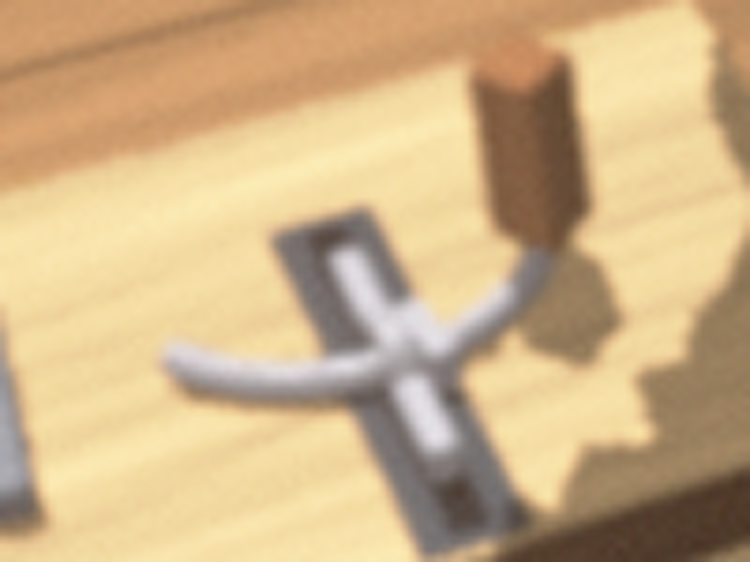

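Run:
```python
from ov import *
w=load("pics/wrist10.pkl"); crop(w.im,295,200,445,310,5.3,"pics/w10c.png")
```

```text
(no output)
```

View pics/w10c.png

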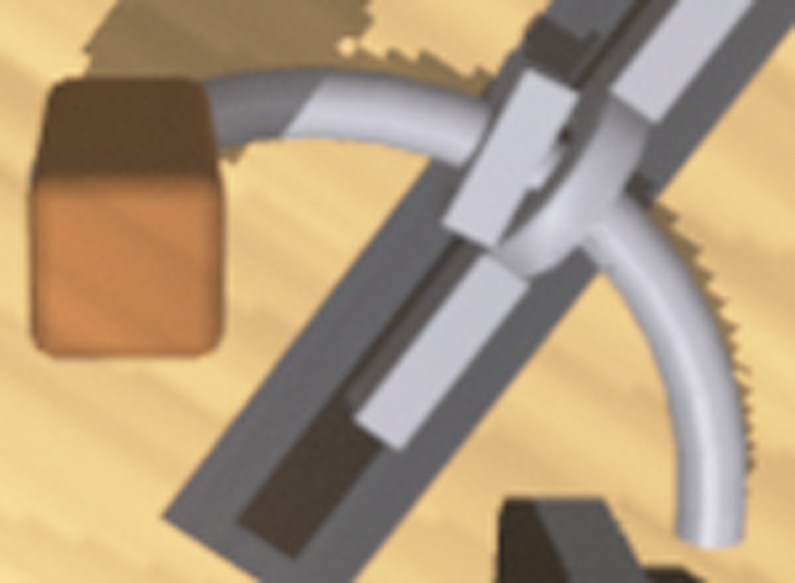

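Run:
```python
from pinfit import *
w=load("pics/wrist10.pkl"); C=lambda u,v:(295+u/5.3,200+v/5.3)
a=w.atz(C(506,269),72);b=w.atz(C(378.5,435),72)
a2=w.atz(C(636,107),72); b2=w.atz(C(730,-10),72)
s=w.atz(C(534.5,171),74); t=w.atz(C(711,540),65)
u=(a2-b);u=u[:2]/np.linalg.norm(u[:2]); n=np.array([-u[1],u[0]])
print("axis yaw",np.degrees(np.arctan2(u[1],u[0])),"wing line check",(a-b)[:2]@n)
print("shoulder front rel ring line",(s-b)[:2]@n,"tip end",(t-b)[:2]@n, s,t,b,a2)
H=[C(220,180),C(220,355),C(33,355),C(35,180)]
S=[C(577,95),C(525,68),C(443,222),C(492,247)]
px=np.array(H+S+[C(711,540)])
x,r=fit(w,px,[468,-214,np.radians(-55),60]); print(x[:2],np.degrees(x[2]),x[3]);print(r.round(1))
th=x[2]+np.radians(60); p=x[:2]+60*np.array([np.cos(th),np.sin(th)]); print("shoulder",p,"rel line",(p-b[:2])@n)
tp=x[:2]+60*np.array([np.cos(x[2]),np.sin(x[2])]); print("tip",(tp-b[:2])@n)
```

```text
axis yaw -0.3078936954803485 wing line check 0.3187022019974596
shoulder front rel ring line 6.325807256710213 tip end -52.101302009068874 [ 527.40260295 -207.92961048   74.        ] [ 497.2380922  -266.19546501   65.        ] [ 484.20620418 -214.02337982   72.        ] [ 542.14401483 -214.33472663   72.        ]
[ 467.03574256 -214.26569639] -54.83867091097851 56.65784144404845
[[ 1.5 -0.6]
 [ 1.2  1.9]
 [-0.2  2.1]
 [-1.2 -0.5]
 [ 0.6  0.6]
 [ 1.1  0.2]
 [-1.2 -0.8]
 [-1.1 -0.3]
 [-0.9 -2. ]]
shoulder [ 526.79246314 -208.86807223] rel line 5.384080334753294
tip -49.20022255102595
```

Run:
```python
from ov import *
rep(2); c=capture("wrist"); save(c,"pics/w11.pkl")
w=Cam(c); C=lambda u,v:(295+u/5.3,200+v/5.3)
im=w.im; crop(im,370,205,425,255,14,"pics/w11c.png")
w=load("pics/wrist10.pkl")
b=w.atz(C(378.5,435),72)
n=np.array([np.sin(np.radians(.3)),np.cos(np.radians(.3))])
for nm,p,z in(("in",C(492,247),74),("out",C(577,95),74),("wing in edge",C(485,255),72),("wing in edge",C(355,420),72),("wing R in edge",C(612,92),72)): print(nm,(w.atz(p,z)-b)[:2]@n)
```

```text
pos [ 497.8 -161.4  197.5] F [-0.54 -0.02 -0.04] T [-0.003 -0.002 -0.024] grip 0.597 yaw -55.09 sd [0. 0. 0.] 0.0
in 4.457297256466444
out 8.146254698747308
wing in edge 3.922655265400943
wing in edge 4.066618106568564
wing R in edge 3.943716592885853
```

View pics/w11c.png

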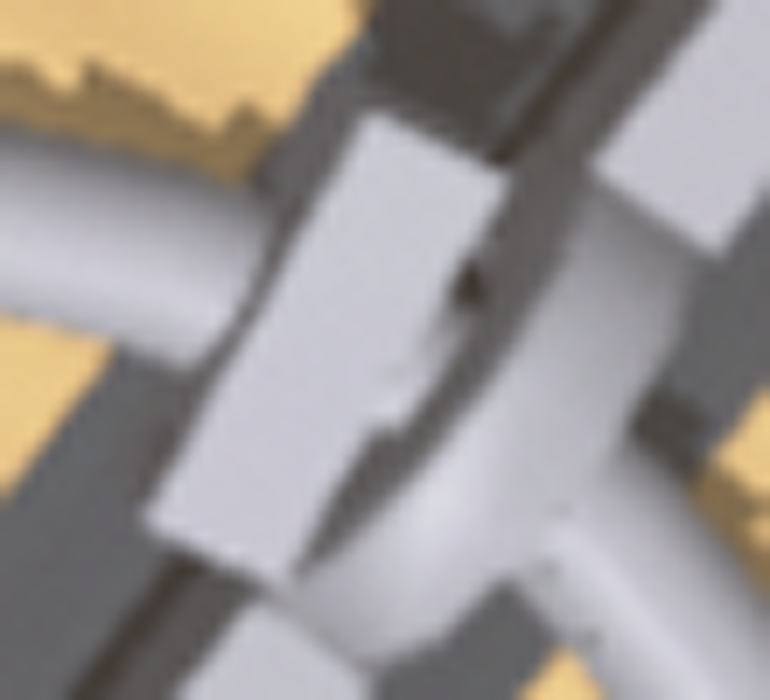

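Call:
{"name": "step_arm", "arguments": {"commands": [[[0.01,0,-0.8],0],[[0,0,-0.8],0],[[0,0,-0.5],0],[[0,0,-0.2],0],[[0,0,0],0]]}}

```text
time_s: 21.85
eef_pos: [498.2, -161.4, 105.7]
ee_rot: [-0.212, -0.674, -0.213, 0.675]
force: [-0.3, 0.6, -0.1]
grip_width: 0.6
```

Call:
{"name": "step_arm", "arguments": {"commands": [[[0,0,0],0],[[0,0,0],0],[[0,0,0],0]]}}

```text
time_s: 22.15
eef_pos: [498.9, -161.8, 107.3]
ee_rot: [0.212, 0.675, 0.212, -0.674]
force: [-0.6, 0.6, 0.5]
grip_width: 0.6
```

Run:
```python
from h import *
rep(2)
```

```text
pos [ 498.9 -161.8  107.2] F [-0.02  0.72  0.18] T [-0.002  0.027  0.012] grip 0.6 yaw -55.09 sd [0.1 0.  0.1] 0.0
```

Call:
{"name": "step_arm", "arguments": {"commands": [[[-0.015,0,0],0],[[0,0,0],0],[[0,0,0],0],[[0,0,0],0],[[0,0,0],0]], "gripper": 1, "force": 20}}

```text
time_s: 22.7
eef_pos: [497.8, -161.3, 106.6]
ee_rot: [-0.212, -0.674, -0.212, 0.675]
force: [-2.9, 3.4, 6.1]
grip_width: 0.248
```

Run:
```python
from h import *
rep(2)
```

```text
pos [ 497.8 -161.3  106.6] F [-2.61  4.02  5.56] T [ 0.594  0.53  -0.066] grip 0.248 yaw -55.09 sd [0. 0. 0.] 0.0
```

Raise a hair to unload, then turn about the touching corner.

Call:
{"name": "step_arm", "arguments": {"commands": [[[0,0,0.01],0],[[0.021,0.008,0],-0.0056],[[0,0,0],0]]}}

```text
time_s: 23.05
eef_pos: [498.8, -161.1, 106.7]
ee_rot: [-0.206, -0.676, -0.206, 0.676]
force: [-1.7, 3.9, 1.7]
grip_width: 0.247
```

Call:
{"name": "step_arm", "arguments": {"commands": [[[0.021,0.008,0],-0.0056],[[0,0,0],0]]}}

```text
time_s: 23.25
eef_pos: [499.7, -160.8, 106.7]
ee_rot: [0.2, 0.678, 0.2, -0.678]
force: [0.0, 4.0, 1.6]
grip_width: 0.25
```

Run:
```python
from h import *
rep(2)
```

```text
pos [ 499.7 -160.8  106.7] F [-0.1   3.51  1.37] T [0.725 0.155 0.007] grip 0.25 yaw -57.14 sd [0. 0. 0.] 0.02
```

Call:
{"name": "step_arm", "arguments": {"commands": [[[0.021,0.006,0],-0.0056],[[0,0,0],0]]}}

```text
time_s: 23.5
eef_pos: [500.6, -160.6, 106.7]
ee_rot: [-0.194, -0.68, -0.194, 0.68]
force: [-1.1, 4.4, 0.5]
grip_width: 0.253
```

Call:
{"name": "step_arm", "arguments": {"commands": [[[0.021,0.006,0],-0.0056],[[0,0,0],0]]}}

```text
time_s: 23.7
eef_pos: [501.4, -160.4, 106.8]
ee_rot: [0.188, 0.682, 0.188, -0.682]
force: [0.2, 4.5, 1.5]
grip_width: 0.247
```

Run:
```python
from h import *
rep(2)
```

```text
pos [ 501.4 -160.4  106.8] F [-0.05  5.46  1.08] T [0.853 0.129 0.086] grip 0.248 yaw -59.16 sd [0. 0. 0.] 0.01
```

Call:
{"name": "step_arm", "arguments": {"commands": [[[0,0,0],0],[[0,0,0],0],[[0,0,0],0],[[0,0,0],0],[[0,0,0],0]], "gripper": -0.2}}

```text
time_s: 24.25
eef_pos: [501.4, -160.7, 106.9]
ee_rot: [0.188, 0.682, 0.188, -0.682]
force: [0.0, 0.4, 0.0]
grip_width: 0.602
```

Call:
{"name": "step_arm", "arguments": {"commands": [[[0,0,0.2],0],[[0,0,0.6],0],[[0,0,0.8],0],[[0,0,0.7],0],[[0,0,0],0]]}}

```text
time_s: 24.75
eef_pos: [502.8, -161.3, 203.1]
ee_rot: [0.19, 0.683, 0.186, -0.68]
force: [-0.2, -0.2, -0.7]
grip_width: 0.603
```

Call:
{"name": "step_arm", "arguments": {"commands": [[[0,0,0],0],[[0,0,0],0],[[0,0,0],0]]}}

```text
time_s: 25.05
eef_pos: [501.0, -160.3, 197.9]
ee_rot: [-0.188, -0.681, -0.189, 0.682]
force: [0.2, 0.0, -1.0]
grip_width: 0.601
```

Run:
```python
from ov import *
m=rep(2)
for n in("wrist","side"):
    c=capture(n); save(c,f"pics/{n}12.pkl"); cv2.imwrite(f"pics/{n}12.png",c["image"])
w=load("pics/wrist12.pkl"); crop(w.im,295,200,445,310,5.3,"pics/w12c.png")
```

```text
pos [ 501.  -160.4  198. ] F [ 0.01 -0.11 -0.67] T [ 0.024  0.011 -0.012] grip 0.601 yaw -59.13 sd [0. 0. 0.] 0.0
```

View pics/w12c.png

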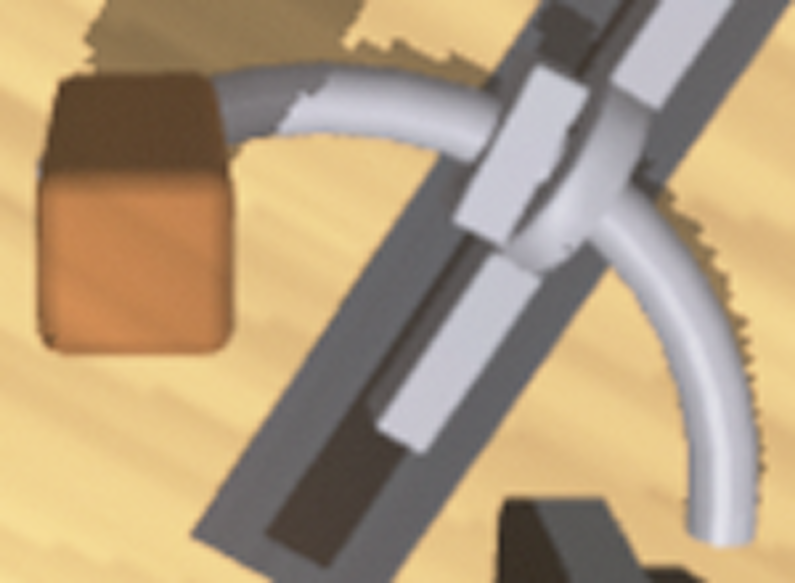

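View pics/side12.png

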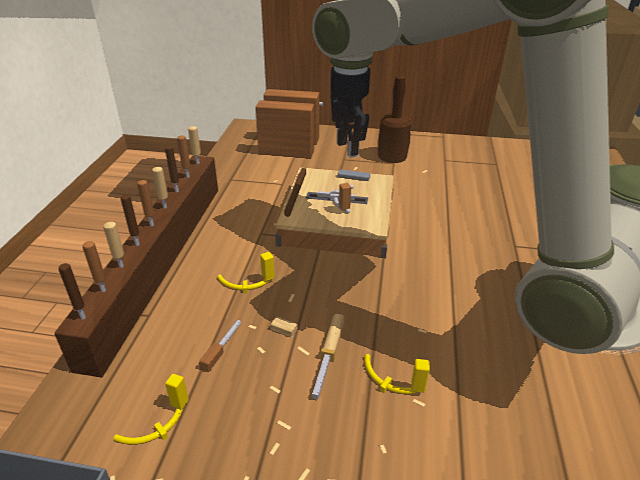

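Run:
```python
from ov import *
w=load("pics/wrist12.pkl"); C=lambda u,v:(295+u/5.3,200+v/5.3)
b=w.atz(C((378+425)/2,(425+452)/2),72); a=w.atz(C((612+658)/2,(80+107)/2),72)
u=(a-b)[:2];u/=np.linalg.norm(u);n=np.array([-u[1],u[0]]); print(np.degrees(np.arctan2(u[1],u[0])))
for nm,p,z in(("in",C(505,246),74),("out",C(588,93),74),("tipend",C(721,540),65)): print(nm,(w.atz(p,z)-b)[:2]@n, w.atz(p,z))
```

```text
-0.09099385965234766
in 3.757598487694554 [ 515.88369046 -210.46400863   74.        ]
out 6.049398989043156 [ 539.31924007 -208.20942426   74.        ]
tipend -50.88903475283885 [ 493.38605872 -265.07498131   65.        ]
```

Run:
```python
from rig import ticket
print(ticket.finish_job())
```

```text
the job is handed in; nothing more can be done
None
```

The bent pin is threaded tip first through the ring, home against its shoulder and released lying flat on the lid. The job was handed in at about 25 s of the 64 s allowed, and no verdict was reported.

- **Finding the ring:** The wrist camera put the hole about 2 mm towards the batten from the hasp point. That was accurate enough to thread the pin with no measurable contact until the shoulder met the ring.
- **Forces:** The strongest readings were about 8 N when the pin touched down on the lid and about 5 N when the shoulder met the ring.
- **Regrasp:** After the first release only the shoulder's inner corner touched, and the shoulder point read 5.4 to 6.3 mm, close to the 7 mm limit. I gripped the handle again and turned the pin about 4° around that corner.

| Last check (wrist camera) | Measured | Required |
|---|---|---|
| Shoulder point, +y side of the hasp | about 4.9 mm | 0 to 7 mm |
| Shoulder point, x from the hasp | about +2 mm | within 24.5 mm |
| Tip's flat end, -y side | about 51 mm (tip point a few mm less) | tip point over 40 mm |

- **Disagreements:** The camera heights read 2 to 3 mm low throughout. The final yaw is about -59°, against the nominal -56°, because of that extra turn.
- **Not measured at the end:** I judged flatness from the contact heights and the pictures. In the last side picture the bystander tools, the offcut and the slip stone look where they were, but I did not measure their positions.

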